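# Index the tube carrier and show the tall tube to the inspection camera

### The job

Push the tube carrier along its rail fully into the station at the left end, where it clicks home, then lift the tallest of its three tubes out and present it to the inspection camera: the lower part of the glass midway between the two wire tips in front of the lens, cap end up, and leaned back so the tube is square to the camera's line of sight. Leave the carrier in its station with the two shorter tubes in their sockets, do not bump the camera or disturb the other things, and finish while still holding the tube steadily there; do not put it down or let go.

Things in the scene. Friction and masses are not known exactly. Their poses are not given: they have to be found in the camera images.
- rail: fixed aluminium and steel rail slide lying on the worktop, 72 x 344 mm, black end blocks 12 mm thick and 30 mm high. Origin at the centre of its underside; its y axis runs along the rail (the station is at the +y end, on the robot's left), z up
- carrier: white carrier block on the rail, 56 x 200 x 50 mm (long side along the rail), sliding along the rail's y only; origin at the centre of its underside, 16 mm above the worktop, axes as the rail's; block top 66 mm above the worktop. Sliding friction about 1 N, about 9 N to ride into the station detent
- station (a point): fixed point on the rail: where the centre of the carrier's black ball is when the carrier sits in the station detent (a spring plunger centres it within about 2 mm). The hard stop against the left end block is 5 mm further; let go up to 4 mm short of the detent, or at the stop, the carrier settles into the detent. Axes as the rail's
- carrier_knob (a point): centre of the black ball, 24 mm in diameter, on the carrier's upright push handle (10 mm rod at the trailing, right-hand end, 78 mm from the block's centre), 182 mm above the worktop; can be pushed or pinched, moves with the carrier
- socket_middle (a point): centre of the floor of the carrier's middle socket, 22 mm above the worktop and 26 mm from the block's centre along the rail's +y; moves with the carrier, axes as the rail's. The other sockets are 52 mm away on either side along y; all are 20 mm wide, 44 mm deep
- tall_tube: the tall capped glass tube, 154 mm long and 21 mm wide at its black screw cap (the top 27 mm), about 20 mm wide to grip just below the cap, 20 g; stands loosely upright in any one of the three sockets. Origin at the centre of its round bottom, z along the tube towards the cap
- tube_sample (a point): point on the axis of the tall tube, 50 mm above its bottom, the part of the glass that the camera is to see; clear of a grip just below the cap
- short_tube_a: a shorter capped glass tube, 132 mm long, 21 mm wide, in one of the three sockets; origin at its bottom, z towards its cap
- short_tube_b: the other short tube, 132 mm long, 21 mm wide, in one of the three sockets; origin at its bottom, z towards its cap
- camera_head: grey inspection camera, 46 x 46 x 100 mm with lens, fixed on a post at the back, looking towards the robot and 30 degrees down. Origin: centre of the lens front; looks along its own -x; y level; z leans 30 degrees, top towards the robot: the tube's z is to be parallel to it. Two thin wires run forward at y = -45 and +45 mm, ending in 8 mm black balls 120 mm ahead of the lens
- view_point (a point): the point in the air midway between the two wire tips, on the line of sight 120 mm in front of the lens, about 220 mm above the worktop: where the tube's sample point (50 mm above its bottom) is to be
- amber_vial: bystander: small amber vial, 40 mm wide, 58 mm high, standing between rail and camera; origin at its underside
- foil_bottle: bystander: small foil-capped bottle, 40 mm wide, 85 mm high, to the right of the work; origin at its underside
- spirit_lamp: bystander: glass spirit lamp, 93 mm wide, 121 mm high, well to the left of the rail; origin at its underside
- agar_dish: bystander: closed round dish, 90 mm wide, 16 mm high, left of the middle; origin at its underside
- lamp_cap: bystander: domed plastic cap, 33 mm wide, 46 mm high, between rail and camera; origin at its underside

How it is judged:
By the outcome, as a careful person would: the job done as asked, in the order asked, and still so for the second after the job is handed in, while the arm keeps its last pose, push and grip.
It also fails if it takes over 51 s, if anything falls off the work surface, if the arm or the gripper's body presses on something with over 40 N, if the wrist force passes 120 N, or if a joint passes its speed limit or range.

### The arm

A 7-joint arm with a two-finger parallel gripper is mounted at the origin on a cart in front of the work surface, level with it; the furniture and walls round the work are solid. World frame = base frame: x ahead of the robot, y to its left, z up, the work surface at z = 0. Lengths are in m, angles in rad, forces in N, time in s.
With the tool pointing down it reaches from about 0.4 to 0.875 m from the base axis. Payload 19.3 kg.
Tool frame: the origin (TCP) lies midway between the tips of the shut fingers; the grasp point (between the pads) lies 19 mm behind it; z points along the fingers, y is the line along which they close (so a half turn about z gives the same grasp; the last joint's range is limited). The gripper opens to 85 mm and grips with 20 to 120 N. Pads are 22 mm wide; open, the fingers measure 114 mm over their backs; the gripper's body (76 mm by 85 mm) begins 54 mm behind the grasp point. The pads swing forward as they close: fully open they stand 13 mm farther back than shut.
Start: joints at [1.165, 0.521, -0.036, 1.599, 0.021, 1.021, -0.113], TCP at [0.206, -0.59, 0.231] pointing down, gripper open.
Joint ranges: [-2.91, 2.91], [-0.3, 2.13], [-1.5, 1.42], [0.17, 2.43], [-1.26, 4.41], [0.16, 1.93], [-2.52, 2.52]. Speed limits (rad/s): [1.89, 1.89, 2.39, 2.39, 3.01, 3.01, 3.01].

### API

Orientations are given as [roll, pitch, yaw] about the fixed x, y, z axes, in that order (R = Rz(yaw) Ry(pitch) Rx(roll)).
In Python, from workcell import bot gives the robot as it stands.
- The arm moves only by the shell command python3 nudge.py 'ROWS' [FORCE]. ROWS is a JSON list of rows, 1 to 5 of them, each of 7 numbers: the finger opening in m, then dx, dy, dz in m, then a rotation vector rx, ry, rz in rad; each row is the pose to reach, as a shift and turn from the pose commanded when the command began, along the tool's axes at that moment; what a row does not reach only later rows make up. A row lasts 1/8 s, in which the tool goes at most 0.0625 m and 0.188 rad, less where a joint would pass 70% of its speed; a pose out of reach is approached as far as the arm can. The fingers move at their own pace and stop on an object; FORCE is the grip in N (left out, the last holds). Time passes only in rows, so rows that do not move let the fingers close. It prints the time, the measured TCP pose, the force, the opening and the grip force at its end.
- bot.observe(): the state, without advancing time (a new reading comes with each control period).
- bot.grab_frame(name): name is "side" or "top" or "wrist"; returns the picture (420x560x3 uint8, blue, green, red); there is no depth.
- bot.calibration(name): a dict with "vfov" (degrees; the focal length in pixels is half the picture's height over the tangent of half this angle, whatever the lens; pixels are square), "cx", "cy" (the principal point, pixels), "dist_coeffs" ([k1, k2, p1, p2, k3] as OpenCV has them; the pictures are not rectified), "eye" and "attitude" of the camera in the world. Camera axes: x right, y down, z forward; pixel columns grow to the right and rows downward; lengths in m; the calibration is good to about 2 mm. A picture is of the moment at which its call begins: read the wrist's pose just before it. calibration takes no time and is no camera call; for the wrist camera it gives the pose at the moment of the call.
- bot.job_done(): hands the job in; it is judged then, once.
The state is a dict: "clock": time; "qpos": joint angles; "qd": joint speeds; "joint_efforts": joint torques, N m; "position": TCP position; "tool_rot": TCP orientation; "force": force on the tool from outside, world axes, zero at the start; "moment": the same for the moment, N m; "grip_width": finger opening in m; "finger_force": force on a finger pad.
Only numpy, scipy, OpenCV 4.12 (cv2) and the standard library are available. Lean on these libraries where they do the work, as an engineer would, in place of code of your own. Each camera call takes 0.05 s, during which the arm holds its last target. There are 200 camera calls.

## Working session

There is one attempt and no reset: what is moved stays moved. The work goes in short steps, Python scripts to look and compute and a shell command to move; the robot and the scene stay as the last step left them, time stands still between calls to the robot, and variables do not carry over. Pictures are saved under pics/ and viewed, at most 10 in all, crops included, and the job is handed in when it is done.

```bash
ls; mkdir -p pics; python3 - <<'E'
from workcell import bot
import cv2
s=bot.observe();print({k:s[k] for k in("clock","qpos","position","tool_rot","grip_width","force")})
for n in("side","top"):
    cv2.imwrite(f"pics/{n}0.png",bot.grab_frame(n));print(n,bot.calibration(n))
E
```

```text
nudge.py
pics
workcell.py
{'clock': 0.0, 'qpos': array([ 1.16483006,  0.52197915, -0.0363385 ,  1.59996063,  0.02120627,
        1.02112683, -0.11282938]), 'position': array([ 0.20579801, -0.58980637,  0.2307643 ]), 'tool_rot': array([-3.14050669e+00,  7.75976648e-05,  3.35739000e-01]), 'grip_width': 0.08510094937980116, 'force': array([ 0.67306696, -0.68292077,  0.64170559])}
side {'vfov': 53.36516649573306, 'cx': 277.7437741877083, 'cy': 208.96694657105112, 'dist_coeffs': array([-0.03180997,  0.        ,  0.        ,  0.        ,  0.        ]), 'eye': array([0.07277301, 0.6258674 , 0.90998841]), 'attitude': array([-2.24694685, -0.00773469, -2.50871914])}
top {'vfov': 49.257417786931555, 'cx': 277.09564859727055, 'cy': 214.80999645832287, 'dist_coeffs': array([-0.12894996,  0.        ,  0.        ,  0.        ,  0.        ]), 'eye': array([ 0.36570147, -0.07775046,  1.55002557]), 'attitude': array([-2.97810249, -0.01417695, -1.60139102])}
```

View pics/side0.png

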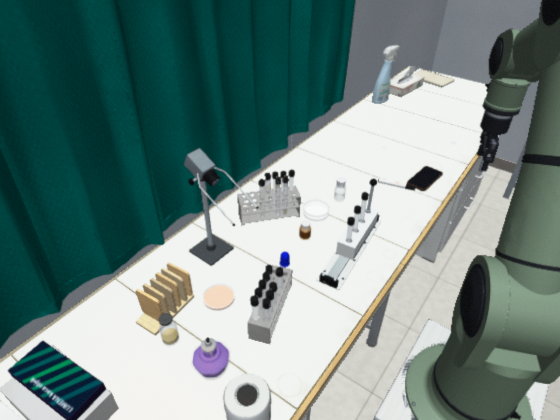

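View pics/top0.png

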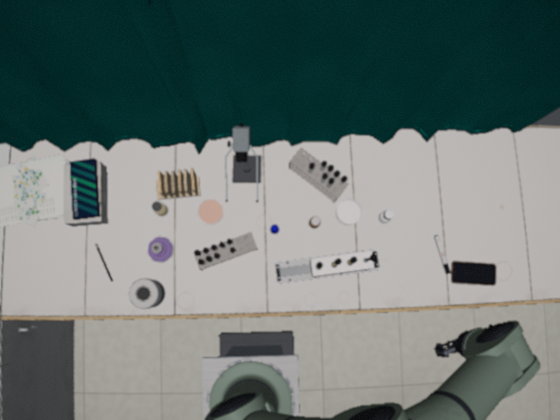

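The side view shows the rail at about (325,280) to (378,190), with the camera post at (205,165). In the top view the rail runs (277,270) to (378,258), the ball is near (375,258) and the camera head near (241,140). I'll zoom in on both.

```bash
python3 - <<'E'
import cv2,numpy as np
a=cv2.imread("pics/side0.png");b=cv2.imread("pics/top0.png")
A=cv2.resize(a[170:290,310:410],None,fx=4,fy=4,interpolation=cv2.INTER_CUBIC)
A2=cv2.resize(a[140:240,170:270],None,fx=4,fy=4,interpolation=cv2.INTER_CUBIC)[:400]
cv2.imwrite("pics/c1.png",np.hstack([A,cv2.copyMakeBorder(A2,0,80,0,0,cv2.BORDER_CONSTANT)]))
B=cv2.resize(b[110:290,215:395],None,fx=3.3333,fy=3.3333,interpolation=cv2.INTER_CUBIC)
cv2.imwrite("pics/c2.png",B)
E
```

```text
(no output)
```

View pics/c1.png

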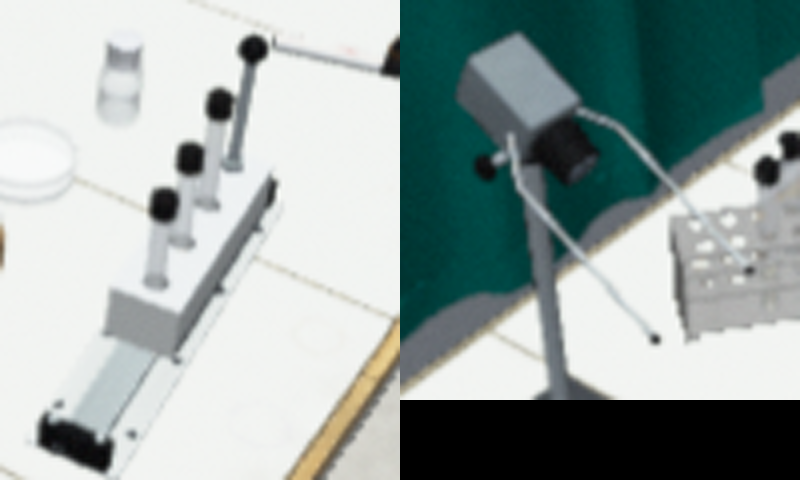

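View pics/c2.png

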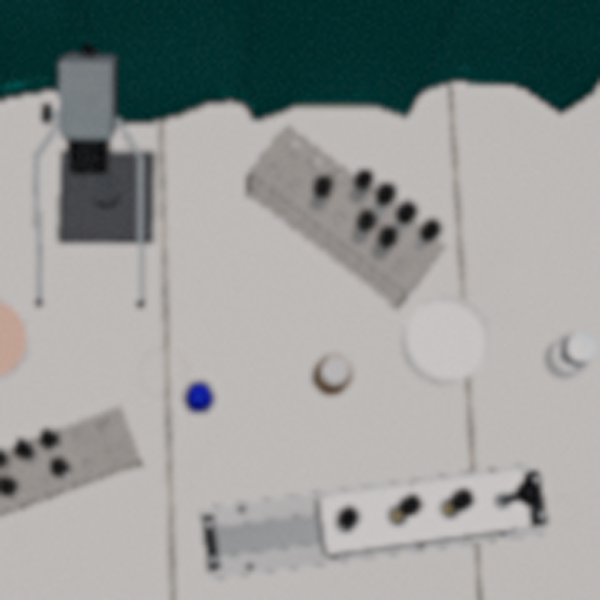

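Side crop: the ball is at (254,48). The caps are at left (164,205), middle (190,157) and right (219,103), and they leave the block at (156,283), (181,241) and (206,204). The right tube next to the handle looks tallest. The wire tips are at (655,339) and (749,270). In the top crop the wire tips are at (38,303) and (141,303). I'll triangulate next.

```bash
cat > h.py <<'E'
import numpy as np,cv2
from scipy.spatial.transform import Rotation as Ro
from workcell import bot
def ray(cal,p):
    f=210/np.tan(np.radians(cal["vfov"]/2))
    K=np.array([[f,0,cal["cx"]],[0,f,cal["cy"]],[0,0,1]])
    q=cv2.undistortPoints(np.array([[p]],float),K,np.array(cal["dist_coeffs"]))[0,0]
    d=Ro.from_euler("xyz",cal["attitude"]).as_matrix()@np.array([q[0],q[1],1])
    return np.array(cal["eye"]),d/np.linalg.norm(d)
def plane(cal,p,z):
    e,d=ray(cal,p);return e+d*(z-e[2])/d[2]
def tri(*cp):
    A=np.zeros((3,3));b=np.zeros(3);R=[ray(c,p) for c,p in cp]
    for e,d in R:
        P=np.eye(3)-np.outer(d,d);A+=P;b+=P@e
    x=np.linalg.solve(A,b);return x,[np.linalg.norm(np.cross(x-e,d))*1e3 for e,d in R]
def proj(cal,X):
    f=210/np.tan(np.radians(cal["vfov"]/2))
    K=np.array([[f,0,cal["cx"]],[0,f,cal["cy"]],[0,0,1]])
    R=Ro.from_euler("xyz",cal["attitude"]).as_matrix().T
    return cv2.projectPoints(np.array([X],float),cv2.Rodrigues(R)[0],-R@np.array(cal["eye"]),K,np.array(cal["dist_coeffs"]))[0][0,0]
E
python3 - <<'E'
from h import *
np.set_printoptions(precision=4,suppress=True)
S,T=bot.calibration("side"),bot.calibration("top")
s=lambda u,v:(u/4+310-.4,v/4+170-.4)
s2=lambda u,v:((u-400)/4+170-.4,v/4+140-.4)
t=lambda u,v:(u*.3+215-.35,v*.3+110-.35)
print("tipL",tri((S,s2(655,339)),(T,t(38,303))))
print("tipR",tri((S,s2(749,270)),(T,t(141,303))))
print("knob S@.182",plane(S,s(254,48),.182),"T",plane(T,t(526,494),.182))
for n,a in(("Ltop",(164,205)),("M",(190,157)),("R",(219,103))):
    print(n,"cap centre S at z=.154-.0135/.1625..",plane(S,s(*a),.1405),plane(S,s(*a),.1625))
for n,a in(("L",(156,283)),("M",(181,241)),("R",(206,204))): print(n,"base z.066",plane(S,s(*a),.066))
for n,a in(("L",(346,518)),("M",(409,506)),("R",(462,499))): print(n,"T cap top .154/.176",plane(T,t(*a),.15),plane(T,t(*a),.172))
# rail/blocks
print("rail end L block top S",plane(S,s(40,418),.03),plane(S,s(112,448),.03),"T",plane(T,t(207,515),.03),plane(T,t(213,568),.03))
print("carrier left-end top S",plane(S,s(111,290),.066),plane(S,s(180,320),.066),"T",plane(T,t(320,494),.066),plane(T,t(332,554),.066))
print("right end top", plane(S,s(272,172),.066),plane(T,t(543,525),.03),plane(T,t(533,474),.03))
E
```

```text
tipL (array([0.631 , 0.0461, 0.2195]), [np.float64(0.5825789262469321), np.float64(0.5825789262466744)])
tipR (array([ 0.6285, -0.0454,  0.2182]), [np.float64(0.8334800327797409), np.float64(0.8334800327796613)])
knob S@.182 [ 0.4511 -0.3907  0.182 ] T [ 0.4513 -0.387   0.182 ]
Ltop cap centre S at z=.154-.0135/.1625.. [ 0.4369 -0.2318  0.1405] [ 0.4265 -0.2073  0.1625]
M cap centre S at z=.154-.0135/.1625.. [ 0.4479 -0.2919  0.1405] [ 0.4372 -0.2657  0.1625]
R cap centre S at z=.154-.0135/.1625.. [ 0.4613 -0.3649  0.1405] [ 0.4502 -0.3366  0.1625]
L base z.066 [ 0.434  -0.2322  0.066 ]
M base z.066 [ 0.4414 -0.2851  0.066 ]
R base z.066 [ 0.4463 -0.3357  0.066 ]
L T cap top .154/.176 [ 0.4369 -0.2262  0.15  ] [ 0.4358 -0.2239  0.172 ]
M T cap top .154/.176 [ 0.446  -0.2847  0.15  ] [ 0.4447 -0.2815  0.172 ]
R T cap top .154/.176 [ 0.4508 -0.3342  0.15  ] [ 0.4495 -0.3302  0.172 ]
rail end L block top S [ 0.4476 -0.0964  0.03  ] [ 0.3927 -0.1025  0.03  ] T [ 0.4503 -0.1008  0.03  ] [ 0.3978 -0.1051  0.03  ]
carrier left-end top S [ 0.457  -0.2057  0.066 ] [ 0.4011 -0.208   0.066 ] T [ 0.4653 -0.2107  0.066 ] [ 0.4069 -0.22    0.066 ]
right end top [ 0.4222 -0.4032  0.066 ] [ 0.4292 -0.4367  0.03  ] [ 0.4807 -0.4297  0.03  ]
```

The tall tube is in the right-hand socket next to the handle, since its cap only fits at z≈0.16. Key measurements:

| Item | Position (m) |
|---|---|
| Ball | (0.451, -0.389) |
| Rail yaw | ≈ 0.105 rad |
| View point | ≈ (0.630, 0, 0.219) |

The tip spacing is 91.5 mm and the height is 219 mm, both as stated. I plan to pinch the ball across the rail.

```bash
cat >> h.py <<'E'
def delta(pos,R):
    "tool-frame shift and rotvec from the measured pose to a world target pose"
    s=bot.observe();R0=Ro.from_euler("xyz",s["tool_rot"])
    return np.round(R0.inv().apply(np.array(pos)-s["position"]),4),np.round((R0.inv()*R).as_rotvec(),4)
def down(yaw): return Ro.from_euler("xyz",[np.pi,0,yaw])
E
python3 -c "
from h import *
print(delta([.4512,-.3888,.24],down(1.676)))
c=bot.calibration('wrist');print(c,bot.observe()['position'])"
python3 nudge.py '[[0.085,0.06,-0.022,0,0,0,-0.17],[0.085,0.12,-0.044,0,0,0,-0.34],[0.085,0.17,-0.062,0,0,0,-0.51],[0.085,0.21,-0.077,0,0,0,-0.68],[0.085,0.24,-0.088,0,0,0,-0.85]]' 25
python3 -c "
from h import *
print(delta([.4512,-.3888,.24],down(1.676)),bot.observe()['qpos'])"
```

```text
(array([ 0.2979, -0.109 , -0.0091]), array([-8.0000e-04, -6.0000e-04, -1.3402e+00]))
{'vfov': 59.44200462666424, 'cx': 281.355109805633, 'cy': 208.583138222197, 'dist_coeffs': array([-0.06342081,  0.        ,  0.        ,  0.        ,  0.        ]), 'eye': array([ 0.27963175, -0.56435856,  0.37440916]), 'attitude': array([ 2.83128657e+00,  7.90079793e-04, -1.23459981e+00])} [ 0.20584386 -0.58984469  0.23080445]
clock: 0.72
position: [0.405, -0.4263, 0.2312]
tool_rot: [-3.141, -0.0, 1.193]
force: [-0.1, -0.2, 0.4]
grip_width: 0.085
finger_force: 0.0
(array([ 0.0519,  0.0291, -0.0088]), array([-1.000e-04, -5.000e-04, -4.832e-01])) [ 0.91535876  0.4744513  -0.28820157  1.69042581  0.15459735  0.99942737
  0.19544985]
```

```bash

python3 nudge.py '[[0.085,0.02,0.01,0,0,0,-0.17],[0.085,0.04,0.02,0,0,0,-0.34],[0.085,0.052,0.029,0,0,0,-0.483],[0.085,0.052,0.029,0,0,0,-0.483]]'
python3 - <<'E'
from h import *
print(delta([.4512,-.3888,.163],down(1.676)))
c=bot.calibration("wrist");f=bot.grab_frame("wrist");cv2.imwrite("pics/w1.png",f)
print(proj(c,[.4512,-.3888,.182]),proj(c,[.4455,-.3365,.176]))
E
```

```text
clock: 1.23
position: [0.4504, -0.3899, 0.2309]
tool_rot: [3.142, -0.001, 1.669]
force: [0.2, -0.8, -1.3]
grip_width: 0.085
finger_force: 0.0
(array([0.001 , 0.0009, 0.0679]), array([ 0.    , -0.0009, -0.0065]))
[282.99223725 234.35436956] [282.14013016 138.69230349]
```

View pics/w1.png

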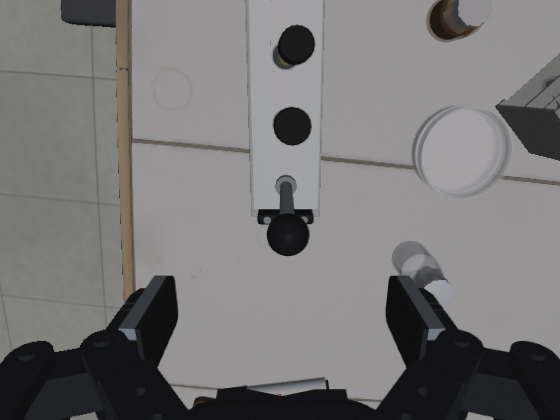

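The wrist view shows the ball at (288,235), the tall cap at (292,126) and the next cap at (296,44). The block's edges are parallel to the image columns, so the yaw is good.

```bash
python3 - <<'E'
from h import *
c=bot.calibration("wrist")
k=plane(c,(288,235),.182);t=plane(c,(292,126),.176);m=plane(c,(297,43),.154)
print(k,t,m,"knob-tube",np.linalg.norm((k-t)[:2]),np.linalg.norm((t-m)[:2]))
print([plane(c,p,.066)[:2] for p in((247,0),(251,215),(324,0),(319,215))])
print(delta([k[0],k[1],.163],down(1.676)))
E
```

```text
[ 0.45321831 -0.38968354  0.182     ] [ 0.44942691 -0.33007364  0.176     ] [ 0.44829978 -0.2862095   0.154     ] knob-tube 0.059730348257757526 0.04387862081133841
[array([ 0.40967456, -0.24834936]), array([ 0.42529011, -0.41999256]), array([ 0.46790444, -0.24273446]), array([ 0.48529086, -0.41424439])]
(array([0.0006, 0.0037, 0.0679]), array([-0.0005, -0.0005, -0.0102]))
```

```bash

python3 nudge.py '[[0.085,0.001,0.0035,0.03,0,0,0],[0.085,0.001,0.0035,0.06,0,0,0],[0.06,0.001,0.0035,0.068,0,0,0],[0.02,0.001,0.0035,0.068,0,0,0],[0.02,0.001,0.0035,0.068,0,0,0]]' 30
python3 nudge.py '[[0.015,0,0,0,0,0,0],[0.015,0,0,0,0,0,0],[0.015,0,0,0,0,0,0]]' 30
```

```text
clock: 1.9
position: [0.4536, -0.3898, 0.1644]
tool_rot: [3.141, 0.001, 1.668]
force: [-0.0, -1.0, -0.1]
grip_width: 0.0316
finger_force: 0.0
clock: 2.28
position: [0.454, -0.3897, 0.1645]
tool_rot: [3.14, 0.002, 1.668]
force: [0.8, -0.1, 7.2]
grip_width: 0.0219
finger_force: 29.2
```

```bash

python3 nudge.py '[[0.015,0.01,0,0,0,0,0],[0.015,0.03,0,0,0,0,0],[0.015,0.05,0,0,0,0,0],[0.015,0.07,0,0,0,0,0],[0.015,0.08,0,0,0,0,0]]' 40
python3 nudge.py '[[0.015,0.004,0,0,0,0,0],[0.015,0.008,0,0,0,0,0],[0.015,0.008,0,0,0,0,0]]'
```

```text
clock: 2.9
position: [0.4458, -0.3093, 0.1645]
tool_rot: [3.141, 0.001, 1.669]
force: [-1.6, -1.6, 9.3]
grip_width: 0.0216
finger_force: 39.1
clock: 3.28
position: [0.4451, -0.3023, 0.1645]
tool_rot: [3.14, 0.002, 1.668]
force: [-2.1, -0.5, 11.0]
grip_width: 0.0214
finger_force: 39.3
```

```bash

for i in 1 2 3 4; do python3 nudge.py '[[0.015,0.002,0,0,0,0,0],[0.015,0.004,0,0,0,0,0]]' | egrep 'pos|^force|width'; done
```

```text
position: [0.4447, -0.2988, 0.1645]
force: [-1.9, -3.8, 10.1]
grip_width: 0.0216
position: [0.4443, -0.2943, 0.1644]
force: [-2.2, -0.4, 11.7]
grip_width: 0.0217
position: [0.4439, -0.2904, 0.1645]
force: [-2.7, -2.7, 10.9]
grip_width: 0.0216
position: [0.4435, -0.2873, 0.1645]
force: [-1.7, -4.8, 9.2]
grip_width: 0.0218
```

```bash

for i in 1 2 3; do python3 nudge.py '[[0.015,0.0015,0,0,0,0,0],[0.015,0.003,0,0,0,0,0]]' | egrep 'pos|^force|width'; done
```

```text
position: [0.4434, -0.2864, 0.1647]
force: [3.5, -25.8, 2.7]
grip_width: 0.0217
position: [0.4434, -0.2861, 0.1649]
force: [5.3, -44.0, -4.9]
grip_width: 0.0215
position: [0.4427, -0.2798, 0.1645]
force: [0.4, -10.7, 10.3]
grip_width: 0.0214
```

```bash

python3 nudge.py '[[0.06,-0.004,0,0,0,0,0],[0.085,-0.006,0,0,0,0,0],[0.085,-0.006,0,-0.03,0,0,0],[0.085,-0.006,0,-0.068,0,0,0],[0.085,-0.006,0,-0.068,0,0,0]]'
python3 - <<'E'
from h import *
import time
c=bot.calibration("wrist");f=bot.grab_frame("wrist")
g=bot.grab_frame("side")[150:290,290:430]
cv2.imwrite("pics/w2.png",np.hstack([f,cv2.resize(g,None,fx=3,fy=3,interpolation=cv2.INTER_CUBIC)])[:,:,:][:, 160:960])
E
```

```text
clock: 5.65
position: [0.4439, -0.2832, 0.2335]
tool_rot: [3.139, 0.002, 1.669]
force: [0.2, 0.4, 0.0]
grip_width: 0.085
finger_force: 0.0
```

View pics/w2.png

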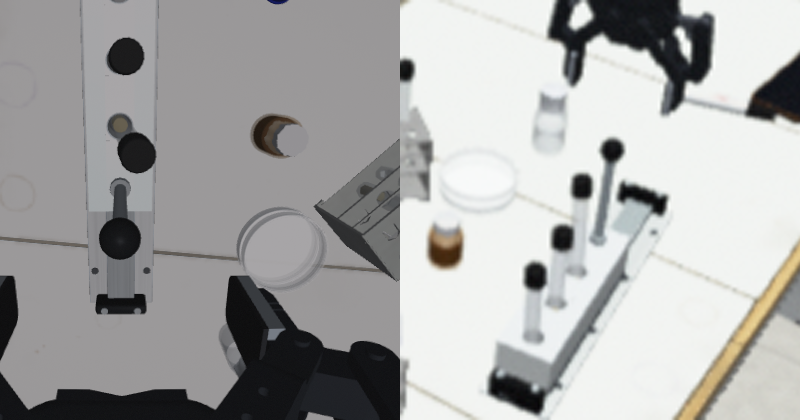

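The wrist view (columns offset by 160) shows the ball at (280,239) and the tall cap at (297,153), leaning a little towards the handle and +x. In the side view the carrier sits close to the left block.

```bash
python3 - <<'E'
from h import *
np.set_printoptions(precision=4,suppress=True)
c=bot.calibration("wrist")
k=plane(c,(280,239),.182);t=plane(c,(297,153),.176);m=plane(c,(286,56),.154)
print("knob",k,"capT",t,"capM",m)
print("socket rim R expected",k+.052*np.array([-.1,.995,0]))
S=bot.calibration("side");s=lambda u,v:((u-400)/3+290-.3,v/3+150-.3)
print("knob S",plane(S,s(612,150),.182),"capR S",plane(S,s(581,187),.1625))
print("front end of block (low edge)",plane(S,s(497,345),.066),plane(S,s(557,382),.066),"end block top edge",plane(S,s(490,375),.03),plane(S,s(540,400),.03))
E
```

```text
knob [ 0.4421 -0.2847  0.182 ] capT [ 0.4466 -0.2363  0.176 ] capM [ 0.4357 -0.1858  0.154 ]
socket rim R expected [ 0.4369 -0.233   0.182 ]
knob S [ 0.44   -0.2857  0.182 ] capR S [ 0.4465 -0.2407  0.1625]
front end of block (low edge) [ 0.4453 -0.1007  0.066 ] [ 0.3781 -0.0939  0.066 ] end block top edge [ 0.4462 -0.0947  0.03  ] [ 0.3928 -0.0959  0.03  ]
```

```bash
python3 - <<'E'
from h import *
c=bot.calibration("wrist")
print("right block outer top edge",plane(c,(280,314),.03),"inner foot",plane(c,(280,296),.012))
E
python3 nudge.py '[[0.085,0.025,0,0,0,0,0],[0.085,0.05,0,0,0,0,0],[0.085,0.05,0,0,0,0,0]]'
python3 - <<'E'
from h import *
c=bot.calibration("wrist");f=bot.grab_frame("wrist");cv2.imwrite("pics/w3.png",f[0:400,100:450].repeat(2,0).repeat(2,1)[:600])
print(c["eye"],c["attitude"])
E
```

```text
right block outer top edge [ 0.456235   -0.43544501  0.03      ] inner foot [ 0.45504907 -0.42391273  0.012     ]
clock: 6.12
position: [0.4376, -0.2315, 0.2305]
tool_rot: [-3.14, -0.001, 1.671]
force: [0.2, -0.2, -0.4]
grip_width: 0.0854
finger_force: 0.0
[ 0.42991364 -0.15396633  0.37419541] [2.83225467e+00 1.21358145e-03 1.00691786e-01]
```

View pics/w3.png

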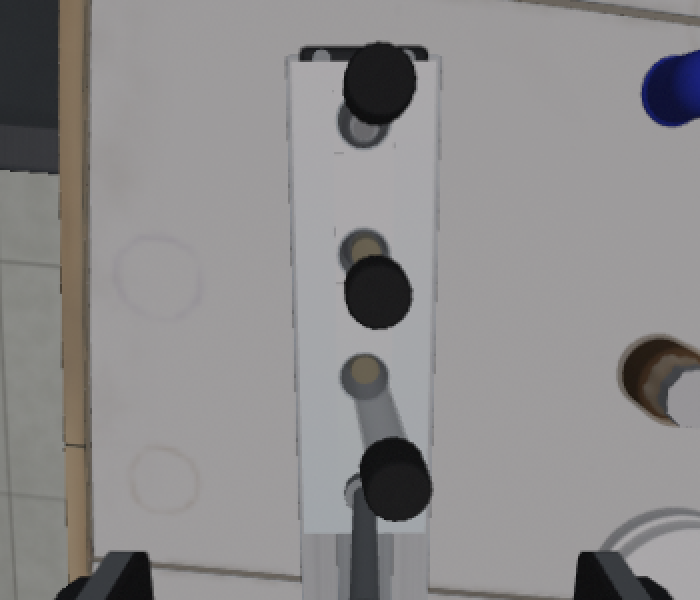

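The wrist view (×2, column offset 100) shows the tall cap at (396,482) and its socket mouth at (364,376). The block's front edge is at row 58 and the left end block's outer edge at row 46.

```bash
python3 - <<'E'
from h import *
np.set_printoptions(precision=4,suppress=True)
c=bot.calibration("wrist");p=lambda u,v:(u/2+100-.25,v/2-.25)
print("block front",plane(c,p(365,59),.066),"rail end outer",plane(c,p(365,46),.03))
print("back edge",plane(c,p(365,533),.066))
print("capT",plane(c,p(394,486),.176),"mouth",plane(c,p(364,376),.066),plane(c,p(364,253),.066),plane(c,p(362,122),.066))
print(bot.observe()["position"])
E
```

```text
block front [ 0.4258 -0.1087  0.066 ] rail end outer [ 0.4248 -0.0981  0.03  ]
back edge [ 0.4459 -0.3091  0.066 ]
capT [ 0.4472 -0.2382  0.176 ] mouth [ 0.438  -0.2344  0.066 ] [ 0.4328 -0.1824  0.066 ] [ 0.4269 -0.1318  0.066 ]
[ 0.4377 -0.2326  0.2306]
```

The images leave it unclear whether the carrier is in the detent or still against the stop. I'll pinch the ball again gently and feel the stiffness each way.

```bash

python3 nudge.py '[[0.085,-0.03,0,0,0,0,0],[0.085,-0.0525,0,0.02,0,0,0],[0.07,-0.0525,0,0.06,0,0,0],[0.03,-0.0525,0,0.071,0,0,0],[0.03,-0.0525,0,0.071,0,0,0]]' 25
python3 nudge.py '[[0.015,0,0,0,0,0,0],[0.015,0,0,0,0,0,0],[0.015,0,0,0,0,0,0],[0.015,0,0,0,0,0,0]]' 25
for i in 1 2 3; do python3 nudge.py '[[0.015,-0.001,0,0,0,0,0],[0.015,-0.002,0,0,0,0,0]]' | egrep 'pos|^force|width'; done
```

```text
clock: 6.8
position: [0.443, -0.2853, 0.1601]
tool_rot: [-3.141, -0.001, 1.669]
force: [-0.0, 0.5, -0.1]
grip_width: 0.0344
finger_force: 0.0
clock: 7.3
position: [0.4434, -0.2856, 0.1611]
tool_rot: [3.141, 0.001, 1.669]
force: [-3.7, 1.1, 7.7]
grip_width: 0.0219
finger_force: 25.1
position: [0.4436, -0.2876, 0.1611]
force: [-2.8, -0.0, 8.2]
grip_width: 0.0223
position: [0.4438, -0.2896, 0.1611]
force: [-3.7, 0.1, 7.5]
grip_width: 0.0221
position: [0.444, -0.2915, 0.1611]
force: [-2.6, 0.0, 7.3]
grip_width: 0.0221
```

```bash

for i in 1 2 3 4; do python3 nudge.py '[[0.015,-0.001,0,0,0,0,0],[0.015,-0.002,0,0,0,0,0]]' | egrep 'pos|^force|width'; done
```

```text
position: [0.4441, -0.2928, 0.161]
force: [-4.1, 6.8, 9.9]
grip_width: 0.0221
position: [0.4443, -0.2943, 0.161]
force: [-4.5, 6.5, 10.0]
grip_width: 0.0223
position: [0.4445, -0.297, 0.1611]
force: [-3.0, 2.8, 9.0]
grip_width: 0.0223
position: [0.4448, -0.2993, 0.1611]
force: [-3.3, 1.1, 7.8]
grip_width: 0.0223
```

```bash

for i in 1 2 3 4 5; do python3 nudge.py '[[0.015,0.001,0,0,0,0,0],[0.015,0.002,0,0,0,0,0]]' | egrep 'clock|pos|^force'; done
```

```text
clock: 9.3
position: [0.4447, -0.2981, 0.1612]
force: [-1.8, -3.3, 6.2]
clock: 9.55
position: [0.4444, -0.2959, 0.1611]
force: [-1.9, -2.4, 6.1]
clock: 9.8
position: [0.4442, -0.2937, 0.1611]
force: [-2.7, -0.9, 7.1]
clock: 10.05
position: [0.444, -0.2916, 0.1611]
force: [-2.9, -0.5, 6.7]
clock: 10.3
position: [0.4438, -0.2897, 0.1611]
force: [-1.1, -1.1, 8.2]
```

```bash

python3 nudge.py '[[0.06,0,0,0,0,0,0],[0.085,0,0,0,0,0,0],[0.085,0,0,-0.03,0,0,0],[0.085,0.0065,0,-0.072,0,0,0],[0.085,0.0065,0,-0.072,0,0,0]]'
cat > knob.py <<'E'
from h import *
def knob():
    c=bot.calibration("wrist");f=bot.grab_frame("wrist")
    w2=cv2.imread("pics/w2.png");T=w2[222:262,98:142]   # ball at (120,239)
    r=cv2.matchTemplate(f[150:330,220:340],T,cv2.TM_CCOEFF_NORMED);_,m,_,l=cv2.minMaxLoc(r)
    p=(l[0]+220+22,l[1]+150+17);return p,round(m,3),plane(c,p,.182),f
E
python3 - <<'E'
from knob import *
p,m,k,f=knob();print(p,m,k,bot.observe()["position"])
cv2.imwrite("pics/w4.png",np.hstack([cv2.resize(f[0:400,150:450],None,fx=1.33,fy=1.33),cv2.resize(bot.grab_frame("side")[180:300,300:400],None,fx=4,fy=4)])[:,:] )
E
```

```text
clock: 10.92
position: [0.4442, -0.283, 0.2349]
tool_rot: [3.138, 0.003, 1.669]
force: [-0.2, 0.1, -0.8]
grip_width: 0.0849
finger_force: 0.0
(280, 245) 0.977 [ 0.44424306 -0.29038203  0.182     ] [ 0.44338007 -0.28299271  0.23333308]Traceback (most recent call last):
  File "<stdin>", line 3, in <module>
    return _nx.concatenate(arrs, 1, dtype=dtype, casting=casting)
           ~~~~~~~~~~~~~~~^^^^^^^^^^^^^^^^^^^^^^^^^^^^^^^^^^^^^^^
ValueError: all the input array dimensions except for the concatenation axis must match exactly, but along dimension 0, the array at index 0 has size 532 and the array at index 1 has size 480
```

```bash

python3 nudge.py '[[0.085,0.025,0,0,0,0,0],[0.085,0.047,0,0,0,0,0],[0.085,0.047,0,0,0,0,0]]' | egrep 'clock|pos'
python3 - <<'E'
from h import *
f=bot.grab_frame("wrist");c=bot.calibration("wrist")
cv2.imwrite("pics/w5.png",cv2.resize(f[0:400,100:450],None,fx=1.5,fy=1.5,interpolation=cv2.INTER_CUBIC))
E
```

```text
clock: 11.4
position: [0.4382, -0.2343, 0.2319]
```

View pics/w5.png

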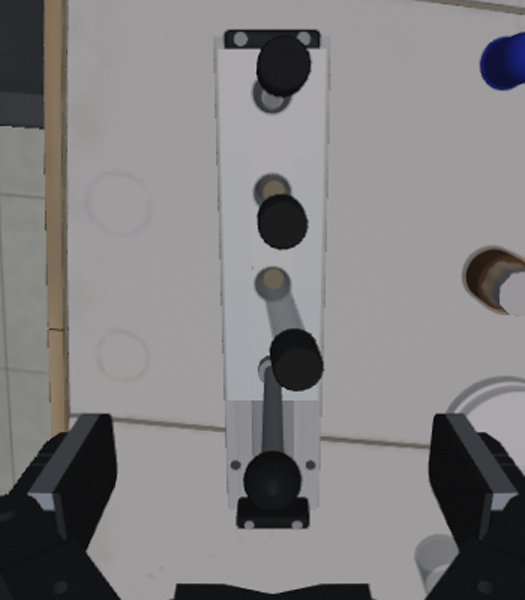

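The wrist view (×1.5, column offset 100) now shows the left block's full top at rows 30–49, so the carrier has backed off the stop into the detent. The tall cap is at (296,362), its socket mouth at (272,283) and the ball at (272,482).

```bash
python3 - <<'E'
from h import *
c=bot.calibration("wrist");p=lambda u,v:(u/1.5+100-.17,v/1.5-.17)
t=plane(c,p(296,362),.176);m=plane(c,p(272,283),.066);k=plane(c,p(272,482),.182)
print("cap",t,"mouth",m,"knob",k,"front",plane(c,p(272,49),.066)[1],"outer",plane(c,p(272,30),.03)[1])
g=m+(t-m)*(.145-.066)/.11;print("grip pt",g,delta([m[0]+.002,g[1]+.004,.126],down(1.671)))
E
```

```text
cap [ 0.44799032 -0.24053621  0.176     ] mouth [ 0.43823743 -0.23835445  0.066     ] knob [ 0.44371043 -0.2921713   0.182     ] front -0.11372322848516583 outer -0.09843120525060856
grip pt [ 0.44524178 -0.23992135  0.145     ] (array([-0.0007,  0.002 ,  0.106 ]), array([-0.0004, -0.0002, -0.001 ]))
```

```bash

python3 nudge.py '[[0.085,0,0.0025,0.04,0,0,0],[0.085,0,0.0025,0.08,0,0,0],[0.075,0,0.0025,0.1,0,0,0],[0.05,0,0.0025,0.106,0,0,0],[0.03,0,0.0025,0.106,0,0,0]]' 25
python3 nudge.py '[[0.015,0,0,0,0,0,0],[0.015,0,0,0,0,0,0],[0.015,0,0,0,0,0,0],[0.015,0,0,0,0,0,0]]' 30
```

```text
clock: 12.08
position: [0.4409, -0.236, 0.1264]
tool_rot: [-3.142, -0.0, 1.669]
force: [-0.2, 0.2, 0.6]
grip_width: 0.0399
finger_force: 0.0
clock: 12.58
position: [0.441, -0.2359, 0.1266]
tool_rot: [3.141, 0.0, 1.669]
force: [-0.3, -0.3, 5.3]
grip_width: 0.0184
finger_force: 29.4
```

```bash

python3 nudge.py '[[0.015,0,0,-0.01,0,0,0],[0.015,0,0,-0.035,0,0,0],[0.015,0,0,-0.07,0,0,0],[0.015,0,0,-0.11,0,0,0],[0.015,0,0,-0.14,0,0,0]]'
python3 - <<'E'
from h import *
cv2.imwrite("pics/s6.png",cv2.resize(bot.grab_frame("side")[90:290,270:430],None,fx=3,fy=3,interpolation=cv2.INTER_CUBIC))
tz=np.array([-.5,0,3**.5/2]);R=Ro.from_euler("y",-30,degrees=True)*down(np.pi/2)
V=np.array([.6298,.0004,.2189])
for b in (0,.06): print(delta(V+tz*(.145-.022-.05-.019)+np.array([-b,0,b]),R))
E
```

```text
clock: 13.2
position: [0.4409, -0.2357, 0.2685]
tool_rot: [3.14, 0.001, 1.669]
force: [-1.3, 0.3, -1.4]
grip_width: 0.0187
finger_force: 29.3
(array([0.2196, 0.1831, 0.0062]), array([-0.5186, -0.0232,  0.0965]))
(array([ 0.2253,  0.1237, -0.0541]), array([-0.5186, -0.0232,  0.0965]))
```

View pics/s6.png

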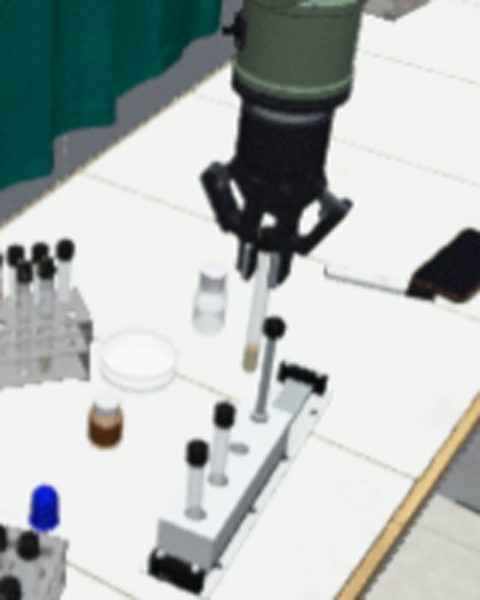

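The tube is out and held; the carrier is in place with two short tubes and an empty right socket. I'm moving to a standoff on the robot side of the tips.

```bash

python3 nudge.py '[[0.015,0.02,0.01,-0.01,-0.05,-0.002,0.01],[0.015,0.06,0.033,-0.02,-0.14,-0.006,0.026],[0.015,0.1,0.055,-0.03,-0.23,-0.01,0.043],[0.015,0.14,0.077,-0.04,-0.325,-0.015,0.06],[0.015,0.18,0.1,-0.046,-0.415,-0.019,0.077]]'
python3 nudge.py '[[0.015,0.02,0.015,-0.005,-0.05,-0.002,0.01],[0.015,0.03,0.02,-0.01,-0.1,-0.004,0.02],[0.015,0.03,0.02,-0.01,-0.1,-0.004,0.02]]'
python3 - <<'E'
from h import *
tz=np.array([-.5,0,3**.5/2]);R=Ro.from_euler("y",-30,degrees=True)*down(np.pi/2)
V=np.array([.6298,.0004,.2189])
for b in (0,.06): print(delta(V+tz*.054+np.array([-b,0,b]),R))
print(bot.observe()["qpos"])
E
```

```text
clock: 13.88
position: [0.523, -0.0455, 0.3135]
tool_rot: [2.722, 0.003, 1.589]
force: [1.1, -0.3, 0.2]
grip_width: 0.0186
finger_force: 29.3
clock: 14.25
position: [0.5359, -0.0159, 0.3299]
tool_rot: [2.626, -0.002, 1.572]
force: [-0.8, -0.0, 0.0]
grip_width: 0.0187
finger_force: 29.3
(array([0.0161, 0.0265, 0.0889]), array([-0.008 , -0.0021, -0.    ]))
(array([0.0163, 0.0039, 0.0071]), array([-0.008 , -0.0021, -0.    ]))
[ 0.47596535  0.06931264 -0.6127448   2.09919238  0.21577718  0.48169474
 -0.29043799]
```

```bash

python3 nudge.py '[[0.015,0.01,0.003,0.006,-0.008,-0.002,0],[0.015,0.016,0.012,0.035,-0.008,-0.002,0],[0.015,0.016,0.0205,0.067,-0.008,-0.002,0],[0.015,0.016,0.0205,0.067,-0.008,-0.002,0]]'
python3 - <<'E'
from h import *
tz=np.array([-.5,0,3**.5/2]);R=Ro.from_euler("y",-30,degrees=True)*down(np.pi/2)
V=np.array([.6298,.0004,.2189]);print(delta(V+tz*.054,R))
s=bot.observe();A=Ro.from_euler("xyz",s["tool_rot"]).as_matrix()
for n in("side","top","wrist"):
    f=bot.grab_frame(n);cv2.imwrite(f"pics/{n}7.png",f);c=bot.calibration(n)
    b=s["position"]-A[:,2]*-.104; g=s["position"]-A[:,2]*.019
    print(n,"bottom",proj(c,s["position"]+A[:,2]*.104),"grip",proj(c,g),"V",proj(c,V))
a=cv2.imread("pics/side7.png")[140:240,170:270];b=cv2.imread("pics/top7.png")[120:220,200:300]
cv2.imwrite("pics/v7.png",np.hstack([cv2.resize(x,(400,400),interpolation=cv2.INTER_CUBIC) for x in(a,b)]))
E
```

```text
clock: 14.75
position: [0.5873, -0.0011, 0.2791]
tool_rot: [2.622, -0.001, 1.569]
force: [-0.6, 0.7, 0.0]
grip_width: 0.0188
finger_force: 29.4
(array([0.0015, 0.0067, 0.0194]), array([-0.0045, -0.    , -0.002 ]))
side bottom [243.27562722 222.58025437] grip [260.70560362 198.90406658] V [245.11141722 215.43602241]
top bottom [242.64689224 199.6799321 ] grip [240.73906235 213.72644947] V [241.60248649 200.73530333]
wrist bottom [278.76260655 205.95441486] grip [277.90497477 299.04978168] V [289.68265658 218.22344042]
```

View pics/v7.png

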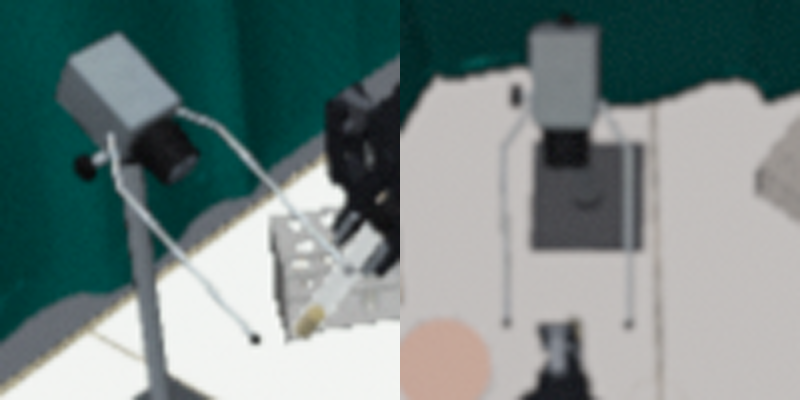

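The picture shows the amber bottom of the tube at about (305,328) in the side half and (574,325) in the top half, both within about 2 px of the prediction. That was my last picture, so I'll refine numerically using the amber segment and the glass edges in the wrist and side images.

```bash
python3 - <<'E'
from h import *
np.set_printoptions(precision=4,suppress=True,linewidth=150)
cals={n:bot.calibration(n) for n in("side","top","wrist")}
obs=[]
for n,(u,v),w in(("side",(244,222),14),("top",(243,200),9),("wrist",(279,206),45)):
    f=cv2.imread(f"pics/{n}7.png").astype(int);u0,v0=u-w,v-w
    P=f[v0:v+w,u0:u+w];D=P[:,:,2]-P[:,:,0];m=(D>22).astype(np.uint8)
    k,L,st,ce=cv2.connectedComponentsWithStats(m,connectivity=8)
    for i in range(1,k):
        if st[i,4]>=5: print(n,"amber area",st[i,4],"bbox",st[i,:4]+[u0,v0,0,0],"cen",ce[i]+[u0,v0])
    if n!="wrist": print(D[::1,::1] if n=="top" else D[::2,::2])
E
```

```text
side amber area 32 bbox [244 216   7   8] cen [247.1562 219.5   ]
[[-1  0  0  0  2 -1  1  0  1 -1  0 -3 -5 -4]
 [ 0  0  1  0  1  1 -1  1  3 -1  2 -4 -3 -6]
 [ 0  0  0  0  2  0  0  1  0  1 -3 -5 -5 -4]
 [ 0  1  1  0  2  1  1  1  0 -3 -5 -4 -3  0]
 [ 0  1  0  0  1  2  0  1  4 25 14 -4  1  0]
 [ 0  1  0  0  0  6  1  0 24 53 49  1  0  0]
 [-8  1  1  1  1  1  0 18 36 39 14  2  0  2]
 [-4 -7  1  0  0  2  4 27 32 16  1  2  1  0]
 [ 0 -2 -1  1  0  1  0  7 10  1  1  1  0  1]
 [ 1  0  2  0  0  0  1  1  1  1  1  1  1  0]
 [ 0  1  1  1  1  0  0  0  0  1  0  1  1  0]
 [ 0  1  0  0  0  1  1  1  1  0  1  0  0  0]
 [ 1  0  1  0  1  1  1  0  1  0  1  1  1  1]
 [ 1  0  1  1  1  0  0  1  1  0  1  1  0  1]]
[[  5   6   5   6   5   6   5   6   6   6   5   6   5   6   6   5   6   6]
 [  5   6   6   5   6   6   6   6   5   6   6   6   5   6   5   5   5   5]
 [  6   5   6   6   5   6   5   6   6   5   6   5   5   6   5   5   6   5]
 [  5   5   5   6   5   6   5   5   6   6   5   5   5   6   5   6   6   5]
 [  5   5   6   5   6   5   6   6   5   5   5   6   5   6   5   5   6   6]
 [  6   5   5   5   7   6   
[... 315 characters left out ...]
 9   7   5   4   5   6   6   6]
 [  3   1  -1  -3  -4  -4  -4  -4   1   8  13   8   6   5   6   6   5   6]
 [  2  -5  -9 -10 -12 -11 -11 -10  -7   5  13  11   6   5   6   5   6   6]
 [  3  -3 -10 -11 -12 -12 -13 -11  -7   4  14  10   6   5   5   5   5   5]
 [  4   2  -8 -12 -11 -12 -10 -10  -8   2   9   8   5   5   6   5   6   5]
 [  4   0  -7 -11 -12 -11 -10 -10  -9  -5   2   4   5   6   5   5   6   5]
 [  4   0  -8 -12 -12 -12 -12 -10  -9 -10  -3   2   5   5   5   5   5   5]
 [  5   3  -1  -7 -11 -13 -12 -11  -9  -7  -4   1   4   6   6   5   5   5]
 [  6   4   2  -3 -11 -11 -12  -8  -9  -7  -5  -1   4   5   5   6   5   5]]
wrist amber area 258 bbox [271 215  18  18] cen [279.4729 223.4031]
```

```bash
python3 - <<'E'
from h import *
np.set_printoptions(linewidth=200)
f=cv2.imread("pics/wrist7.png").astype(int);g=f.mean(2).astype(int);D=f[:,:,2]-f[:,:,0]
for v in range(180,322,5): print(v,g[v,256:304:2],"|",D[v,262:298:3])
E
```

```text
180 [209 208 208 209 209 209 210 209 204  45  67  75  75  76  76  77  74  75  76  76  75  76  76  76] | [ 2  2  1  2 -6 -9 -6 -6 -5 -6 -7 -5]
185 [209 209 209 210 209 209 210 210 201  46  69  76  76  76  75  76  74  75  76  75  76  75  76  76] | [ 2  2  1  1 -5 -8 -5 -5 -6 -6 -5 -6]
190 [209 209 209 209 209 209 209 209 200  46  71  76  75  75  75  76  74  75  76  75  76  75  76  76] | [ 2  2  2  2 -7 -8 -6 -6 -5 -5 -6 -5]
195 [210 209 209 210 209 209 210 209 209  40  71  74  72  69  67  77 103 123 153 200 200 201 200 199] | [ 1  2  1  1 -6 -6 -7 -7 -9 -3  1  2]
200 [209 210 209 208 207 207 206 204 203 199 181 170 156 142 120 140 137 134 137 136 120 148 192 200] | [ 2  3  3  3  3 -1  0  1 17 18 17 17]
205 [141 138 137 138 137 117 129 152 134  84  86  89  95 101 107 116 182 208 209 210 210 210 210 209] | [18 18  7 -7 12 10 11 15 12 -1  1  2]
210 [204 205 206 207 208 209 192 132  81  84  86  88  95 101 106 110 119 186 210 208 210 209 210 209] | [ 2  2  1  9 11 10 11 14 15 -1  1  2]
215 [209 209 210 210 209 209 182 112  81  87 102 120 124 125 115 110 114 176 209 210 209 209 209 210] | [ 
[... 2317 characters left out ...]
 28  89 194 161 155 157 156 155 155 153 151 151 149 148 149 150 150 149 149 154 185 116 131] | [ 0 -5 -4 -7 -6 -5 -6 -5 -6 -5 -6 -7]
305 [ 28  27 125 182 162 155 157 156 155 154 153 151 150 150 148 149 149 150 150 150 153 183 153 153] | [ 0 -5 -5 -5 -6 -6 -6 -5 -6 -5 -7 -5]
310 [ 28  28 209 167 159 156 156 156 155 153 152 151 150 150 148 149 150 150 150 149 149 183 167 150] | [-1 -5 -4 -5 -6 -6 -6 -5 -6 -6 -7 -5]
315 [ 29  32 209 160 157 155 156 156 155 154 153 151 149 125 135 149 149 150 150 149 147 179 171 122] | [-2 -6 -6 -4 -7 -6 -6 -4 -6 -7 -6 -6]
320 [ 28  29 209 161 120  23  23  23  23  22  24  22  24  25  26  26  26  28  27  28  55 132 173 139] | [-2 -3 -1 -1 -1 -1 -2 -1 -1 -2 -2 -2]
```

The tube axis lies at column 280 throughout, so its tilt in the closing plane matches the tool. The bottom edge is near row 203 and the cap edge near row 317. I offset the grasp 4 mm deliberately, so next I fit that offset and the sideways tilt.

```bash
python3 - <<'E'
from h import *
from scipy.optimize import least_squares
np.set_printoptions(precision=4,suppress=True)
s=bot.observe();A=Ro.from_euler("xyz",s["tool_rot"]).as_matrix();P=s["position"]
W,S,T=[bot.calibration(n) for n in("wrist","side","top")]
w=lambda x,y,z:proj(W,P+A@np.array([x,y,z]))
r=.010
def pred(x0,tilt,slip):   # axis: x=x0+tilt*(z+.019) ; bottom z=.104+slip
    ax=lambda z:x0+tilt*(z+.019)
    zb=.104+slip;c=zb-r
    bot_row=min(w(ax(c)+r*np.cos(a),.001,c+r*np.sin(a))[1] for a in np.linspace(0,1.57,30))
    zc=-.019-.004+slip;rc=.0105
    cap=w(ax(zc)+rc,.001,zc)[1]
    return bot_row,cap
print("nominal",pred(0,0,0),"x0=-4",pred(-.004,0,0),"tilt +-.02",pred(-.004,.02,0),"slip3",pred(-.004,0,.003))
e,d=ray(S,(244.7,223.0))
for x0,t in((0,0),(-.004,0),(-.004,.02),(-.004,-.02)):
    b=P+A@np.array([x0+t*.114,.001,.102]);m=P+A@np.array([x0+t*.03,.001,.012])
    print(x0,t,"side bottom",proj(S,b),"mid",proj(S,m),"top bottom",proj(T,b))
for n,z in(("225",.09),("300",0)): print(n,"dia",w(-.004,.01,z)-w(-.004,-.01,z))
# tube axis in side image: brightness-difference columns along rows
f=cv2.imread("pics/side7.png").astype(int).mean(2).astype(int)
for v in range(204,226,3): print(v,f[v,238:270])
E
```

```text
nominal (np.float64(196.56511288423684), np.float64(283.23674443769664)) x0=-4 (np.float64(202.20896055997403), np.float64(292.73888496479924)) tilt +-.02 (np.float64(199.02685410595683), np.float64(292.926983322676)) slip3 (np.float64(200.95310027164425), np.float64(288.6337151188863))
0 0 side bottom [243.2164 221.1847] mid [255.7772 204.2484] top bottom [242.5244 199.4052]
-0.004 0 side bottom [244.191  220.4015] mid [256.7869 203.4537] top bottom [243.8495 199.3709]
-0.004 0.02 side bottom [243.636  220.8474] mid [256.6358 203.5727] top bottom [243.0942 199.3905]
-0.004 -0.02 side bottom [244.7445 219.9566] mid [256.938  203.3348] top bottom [244.6048 199.3514]
225 dia [29.7301  0.0134]
300 dia [45.3516  0.022 ]
204 [168 116 155 164 165 168 170 171 166 160 160 163 158 193 204 193 200 192
 199 200 201 200 198 172 111  96  99  83  44  28  23  43]
207 [168  95 108 158 176 177 181 181 178 176 173 167 166 163 172 207 204 180
 145 133 152 163 124 106 104  81  42  28  52 114 152 162]
210 [166  93  99 142 166 170 169 156 164 197 179 170 181 202 203 200 200 201
 204 203 194 183 174 169 169 169 166 169 176 176 175 168]
213 [170  92  99 141 165 174 171 173 173 177 196 202 201 203 201 203 205 206
 193 176 168 165 159 155 160 157 163 172 177 178 178 176]
216 [237 167 100 128 159 174 176 177 184 188 183 177 186 200 207 209 189 178
 177 179 178 176 169 169 185 175 171 177 180 180 180 179]
219 [241 218 141 126 162 177 180 166 146 142 143 146 155 177 179 181 178 177
 178 176 177 178 178 175 177 174 181 183 183 177 172 169]
222 [242 241 220 155 160 176 149 126 118 116 135 159 171 210 222 224 222 218
 215 218 235 241 241 240 241 241 242 242 242 242 242 242]
225 [242 242 240 192 202 219 226 227 225 232 240 242 243 242 242 242 242 242
 242 242 242 242 242 243 242 242 242 241 242 243 243 242]
```

```bash
python3 - <<'E'
from h import *
np.set_printoptions(linewidth=250)
f=cv2.imread("pics/wrist7.png").astype(int);g=f.mean(2).astype(int)
for v in list(range(310,340,3))+list(range(340,420,6)): print(v,g[v,220:340:3])
s=bot.observe();A=Ro.from_euler("xyz",s["tool_rot"]).as_matrix();P=s["position"];W=bot.calibration("wrist")
for x,z in((0,.104),(0,0),(0,-.019),(0,-.023),(0.0105,-.023),(.0105,-.05),(0,-.05)): print(x,z,proj(W,P+A@np.array([x,0,z])))
E
```

```text
310 [ 28  26  27  27  27  27  28  27 141 160  47  37  28  53 167 155 156 156 153 152 150 149 149 150 150 149 183 151  22  21  40  48 160 126  27  27  27  28  29  27]
313 [ 27  27  28  27  31  27  27  27  27 160  48  42  26  81 161 154 157 156 154 152 151 149 149 149 151 148 182 136  83  22  43  48 160  26  26  27  28  27  27  27]
316 [ 38  41  43  48  42  28  28  27  28  68  48  43  27 147 160 155 156 156 125 113 110  70 115 135 150 149 175 125  98  21  44  48  68  28  28  27  27  28  37  41]
319 [ 30  44  49  41  28  27  28  28  27  28  47  43  28 192 161 122  62  22  25  22  25  24  26  26  26  92 169 142  94  21  44  48  26  27  26  28  28  27  36  45]
322 [ 27  28  27  28  28  26  29  28  28  28  47  48  27 209 105  21  22  24  21  24  24  24  26  27  28  27  28  94 133  22  48  48  26  27  26  27  27  27  26  26]
325 [ 27  28  28  27  28  26  27  25  27  28  47  47  28  43  23  22  22  23  23  23  23  26  25  26  27  28  28  29 106  21  48  46  27  27  27  26  27  26  28  27]
328 [26 27 27 26 28 26 27 27 28 32 47 47 26 21 23 23 24 22 24 25 25 27 26 27 27 28 28 28 28 21 48 46 26 
[... 1964 characters left out ...]
 25 25 26 25 26 26 25 25 25 24 26 25 24 23 24 27 27 27 26 27]
406 [27 26 27 25 26 27 28 30 27 26 27 27 26 26 26 27 26 26 26 26 26 26 26 27 27 27 26 26 28 27 27 28 27 26 23 26 28 28 28 27]
412 [27 26 26 28 27 27 28 30 26 28 26 27 26 27 27 27 27 27 27 26 27 26 28 29 27 27 27 25 26 27 27 26 27 27 23 28 26 27 27 26]
418 [27 27 28 28 28 29 26 30 27 27 28 26 28 27 28 28 27 26 28 28 27 27 28 28 27 27 27 26 28 26 27 26 27 28 23 27 27 27 26 27]
0 0.104 [280.66912023 206.85924024]
0 0 [280.26208223 278.38978927]
0 -0.019 [280.12828963 302.03315731]
0 -0.023 [280.09584982 307.77597023]
0.0105 -0.023 [280.07738736 283.23565833]
0.0105 -0.05 [279.78957517 327.80756673]
0 -0.05 [279.82303164 356.23632525]
```

```bash
python3 - <<'E'
from h import *
from scipy.optimize import least_squares
np.set_printoptions(precision=4,suppress=True)
s=bot.observe();A=Ro.from_euler("xyz",s["tool_rot"]).as_matrix();P=s["position"]
W,S,T=[bot.calibration(n) for n in("wrist","side","top")]
w=lambda x,z,y=0:proj(W,P+A@np.array([x,y,z]))
def pts(q,r):
    x0,t,zb=q   # axis x at z=-.019, slope, bottom z (TCP frame)
    ax=lambda z:x0+t*(z+.019);c=zb-r
    lo=min(w(ax(c)+r*np.cos(a),c+r*np.sin(a))[1] for a in np.linspace(0,1.57,60))
    rim=lambda z:w(ax(z)+.0105,z)[1]
    return np.array([lo,rim(zb-.127),rim(zb-.154)])
for r in(.008,.009):
    q=least_squares(lambda q:pts(q,r)-[203,316.5,356.5],[-.004,0,.104],x_scale=[.001,.01,.001]).x
    print(r,"x0,tilt,zb",q,pts(q,r))
    b=P+A@np.array([q[0]+q[1]*(q[2]+.019),0,q[2]]);print("  side",proj(S,b),"top",proj(T,b))
    for z,row in((q[2]-.02,0),(q[2]-.06,0),(q[2]-.14,0)):
        x=q[0]+q[1]*(z+.019);print("  row",w(x,z)[1].round(1),"width/mm",((w(x,z,.01)-w(x,z,-.01))[0]/20).round(3))
E
```

```text
0.008 x0,tilt,zb [-0.1076  0.3779  0.1936] [203.  316.5 356.5]
  side [238.5372 231.4357] top [252.2998 190.3354]
  row 220.3 width/mm 1.093
  row 253.9 width/mm 1.213
  row 348.4 width/mm 1.544
0.009 x0,tilt,zb [-0.1058  0.3711  0.1924] [203.  316.5 356.5]
  side [238.6923 231.2374] top [252.3109 190.4468]
  row 220.7 width/mm 1.097
  row 254.1 width/mm 1.218
  row 348.4 width/mm 1.553
```

```bash
cat > fit.py <<'E'
from h import *
from scipy.optimize import least_squares,brentq
np.set_printoptions(precision=4,suppress=True)
s=bot.observe();A=Ro.from_euler("xyz",s["tool_rot"]).as_matrix();P=s["position"]
W,S,T=[bot.calibration(n) for n in("wrist","side","top")]
w=lambda x,z,y=0:proj(W,P+A@np.array([x,y,z]))
def model(q):
    x0,t,zb,d=q;r=d/2;u=np.array([t,1])/np.hypot(t,1);n=np.array([u[1],-u[0]])  # u: towards bottom, n: towards camera
    B=np.array([x0,-.019])+u*(zb+.019)
    at=lambda a,o=0:B-u*a+n*o            # a: distance above bottom
    c=at(r);lo=min(w(*(c+r*np.array([np.cos(a),np.sin(a)])))[1] for a in np.linspace(0,1.57,40))
    def wid(row,rad):
        a=brentq(lambda a:w(*at(a))[1]-row,0,.15);p=at(a);return (w(*p,rad)-w(*p,-rad))[0]
    top=at(.154);disc=[w(*(top+n*.0105*np.cos(a)),.0105*np.sin(a)) for a in np.linspace(0,6.28,60)]
    return np.array([lo,w(*at(.127,.0105))[1],w(*at(.154,.0105))[1],wid(225,r),wid(300,r),np.ptp([p[0] for p in disc])]),P+A@np.array([B[0],0,B[1]]),P+A@np.array([top[0],0,top[1]])
obs=np.array([200.5,316.5,356.5,23.3,36.5,59.]);sg=np.array([1.5,1.5,1.5,.7,.7,1.])
def res(q,useS=True):
    m,B,t=model(q);e=(m-obs)/sg
    return np.r_[e,(proj(S,B)-[244.7,223.5])/1.2,[(q[3]-.0175)/.0015]]
if __name__=="__main__":
    for st in([-.004,0,.104,.017],[-.018,.08,.115,.018]):
        f=least_squares(res,st,x_scale=[.001,.01,.001,.001]);q=f.x
        print("x0,tilt,zb,d",q,"cost",f.cost,"\n",model(q)[0],"res",f.fun,"sd",np.sqrt(np.diag(np.linalg.inv(f.jac.T@f.jac))))
    print("nominal",model([-.004,0,.104,.0175])[0],res([-.004,0,.104,.0175]))
E
python3 fit.py
```

```text
x0,tilt,zb,d [-0.0194  0.0991  0.1157  0.0169] cost 18.57252984290751 
 [203.1812 310.4281 360.5069  24.9586  35.5153  58.2258] res [ 1.7875 -4.0479  2.6713  2.3695 -1.4068 -0.7742 -1.2039 -0.7928 -0.3972] sd [0.0015 0.01   0.0018 0.0003]
x0,tilt,zb,d [-0.0194  0.0991  0.1157  0.0169] cost 18.572529842896547 
 [203.1812 310.4281 360.5069  24.9586  35.5153  58.2258] res [ 1.7875 -4.0479  2.6713  2.3695 -1.4068 -0.7742 -1.2039 -0.7928 -0.3972] sd [0.0015 0.01   0.0018 0.0003]
nominal [203.5026 292.7378 338.8693  27.2733  42.4062  66.8131] [  2.0018 -15.8414 -11.7538   5.6761   8.4375   7.8131  -0.4266  -2.0627
   0.    ]
```

```bash
python3 - <<'E'
from fit import *
np.set_printoptions(linewidth=220,precision=1,suppress=True)
for nm,q in(("fit",[-.0194,.0991,.1157]),("nominal",[-.004,0,.104])):
    for z in(q[2],.08,.04,0,-.038):
        X=P+A@np.array([q[0]+q[1]*(z+.019),0.0,z]);print(nm,z,"side",proj(S,X),"top",proj(T,X))
for n,y in(("pad",.0) ,):
    for x in(-.011,.011): print("padtip",x,"top",proj(T,P+A@np.array([x,-.014,0])),proj(T,P+A@np.array([x,.014,0])),"side",proj(S,P+A@np.array([x,0,0])))
f=cv2.imread("pics/top7.png").astype(int).mean(2).astype(int)
for v in range(194,222,2): print(v,f[v,228:254])
E
```

```text
fit 0.1157 side [243.2 222.7] top [244.7 198.2]
fit 0.08 side [248.8 215.6] top [245.4 202. ]
fit 0.04 side [255.3 207.4] top [246.3 206.5]
fit 0 side [262.3 198.6] top [247.2 211.2]
fit -0.038 side [269.2 189.9] top [248.1 216. ]
nominal 0.104 side [244.2 221. ] top [243.9 199.5]
nominal 0.08 side [247.4 216.7] top [243.6 202.1]
nominal 0.04 side [253.  209.2] top [243.  206.6]
nominal 0 side [258.9 201.3] top [242.4 211.3]
nominal -0.038 side [264.8 193.3] top [241.8 216.1]
padtip -0.011 top [245.1 215.9] [244.7 206.6] side [260.6 199.9]
padtip 0.011 top [237.3 216.1] [236.8 206.8] side [255.  204.3]
194 [186 191 191 191 191 191 190 191 191 191 191 191 192 192 190 191 190 191 190 191 191 190 191 191 191 191]
196 [185 191 191 191 191 191 191 191 191 191 192 191 191 191 192 190 191 191 191 191 191 190 191 192 190 191]
198 [185 192 191 191 192 191 192 191 192 192 192 192 190 186 178 178 181 187 191 190 191 191 192 191 191 191]
200 [176 190 192 192 190 183 168 154 151 155 155 156 150 138 116 110 129 158 182 191 191 191 190 191 191 191]
202 [187 191 191 191 188 171 129  80  77  99 113 1
[... 349 characters left out ...]
 89 135 172 189 192 191 191 191 190 190]
210 [191 191 191 191 191 191 188 170 137 122 135 138 122  83  42  35  67 121 165 186 191 192 191 191 191 191]
212 [191 191 191 192 190 180 154 114  77  85 105 111  97  69  40  29  47  93 140 174 189 193 192 190 191 190]
214 [191 191 192 192 189 167 113  50  30  36  46  50  46  37  30  28  28  37  83 139 176 189 192 191 191 191]
216 [192 191 190 185 174 143  86  33  25  32  28  28  28  27  32  24  29  28  55 113 163 188 193 192 190 190]
218 [189 176 149 113  82  54  35  29  29  30  29  29  33  31  31  30  29  27  45  98 150 181 190 191 192 192]
220 [148 108  62  35  26  29  33  33  36  34  32  35  33  29  31  28  28  22  26  41  73 112 150 177 190 193]
```

```bash
python3 - <<'E'
from fit import *
np.set_printoptions(precision=1,suppress=True,linewidth=220)
t=cv2.imread("pics/top7.png").astype(int).mean(2).astype(int);f=cv2.imread("pics/wrist7.png").astype(int).mean(2).astype(int)
print("top base corner rows",t[176:188,250]," cols",t[176,254:266])
for z in(0,.012):
    X=plane(T,(259.5,181.5),z);print(X.round(4),"wrist",proj(W,X))
print("wrist col edge",f[185,268:284],"row edge",f[186:206,310],f[186:206,296])
for n,X in(("tipR",[.6285,-.0454,.2182]),("tipL",[.631,.0461,.2195])): print(n,proj(W,X))
g=f[140:420,240:480];
# dark wire-ball candidates near projected tips
for X in([.6285,-.0454,.2182],[.631,.0461,.2195]):
    u,v=proj(W,X).astype(int)
    if 15<u<545 and 15<v<405: print(u,v);print(f[v-15:v+15:2,u-15:u+15:2])
E
```

```text
top base corner rows [ 75  74  74  76  74  76 113 165 188 191 191 191]  cols [ 74  92 120 127  96  80 114 159 179 173 171 184]
[ 0.7 -0.1  0. ] wrist [274.5 192.8]
[ 0.7 -0.1  0. ] wrist [277.1 195.4]
wrist col edge [210 209 210 210 201 120  46  54  69  74  76  75  76  76  76  77] row edge [ 76  77  77  77  77  79  70 152 201 204 144 136 151 202 206 208 209 209 210 209] [ 76  76  76  76  76  76  76  75 100 200 203 205 123 134 120 193 205 208 209 210]
tipR [287.1 282.7]
tipL [292.3 145.6]
287 282
[[156 155 153 152 151 149 149 150 150 150 149 175 198 209 197]
 [156 155 153 152 151 149 149 150 150 150 148 168 193 196 135]
 [156 155 153 152 151 149 149 149 150 150 149 168 190 116 151]
 [156 155 153 151 151 149 149 150 150 150 150 161 174 148 150]
 [155 155 153 152 151 149 149 150 148 149 149 154 178 149 148]
 [156 155 153 152 151 149 149 143  90  91  92 140 178 147 148]
 [156 155 153 152 151 149 142  90  92  92  92  94 146 143 144]
 [156 154 153 152 151 150 126  90  93  94  94  90 146 143 141]
 [156 155 153 152 151 149 118  90  94  96  97  94 155 161 161]
 [156 155 153 152 151 150 145  9
[... 600 characters left out ...]
5  75]
 [ 64  76  76  77  74  76  76  77  75  55  50  68  75  75  76]
 [ 64  76  77  77  73  77  75  62  23  25  28  28  56  74  75]
 [ 65  76  76  77  73  76  73  20  25  29  30  32  35 119 118]
 [ 66  76  76  77  74  76  70  22  27  32  39  37  39 160 160]
 [ 67  76  76  75  74  77  69  23  26  30  36  37  39 155 156]
 [ 69  76  75  76  74  76  74  19  25  28  29  29  43 104 107]
 [ 70  77  76  76  74  77  75  67  22  24  25  30  70  73  50]
 [ 70  77  76  76  75  77  74  75  74  71  72  72  74  64  45]
 [ 71  76  76  76  75  77  74  76  76  75  76  76  73  46  45]
 [ 72  77  76  76  75  77  75  76  76  75  76  76  73  44  44]
 [ 72  77  76  76  74  77  75  76  76  75  77  74  73  43  43]]
```

```bash
python3 - <<'E'
import fit
from fit import *
fit.obs=np.array([202,316.5,356.5,24.5,34.6,59.]);fit.sg=np.array([1.5,1.5,1.5,.5,.5,1.])
for pr in(.0015,.05):
    g=lambda q:np.r_[res(q)[:-1],(q[3]-.0175)/pr]
    f=least_squares(g,[-.01,0.03,.11,.017],x_scale=[.001,.01,.001,.001]);q=f.x
    print("x0,tilt,zb,d",q,f.cost,model(q)[0],f.fun)
for t in(0,.03,.06):
    f=least_squares(lambda p:res([p[0],t,p[1],p[2]])[:-1],[-.01,.11,.017],x_scale=.001);print(t,f.x,f.cost,f.fun)
E
```

```text
x0,tilt,zb,d [-0.0201  0.0997  0.1165  0.0166] 13.60047830374287 [203.7783 310.7948 360.6232  24.4238  34.7396  57.8271] [ 1.1855 -3.8034  2.7488 -0.1523  0.2791 -1.1729 -1.165  -0.7827 -0.5718]
x0,tilt,zb,d [-0.02    0.0996  0.1163  0.0166] 13.431364267009222 [203.7322 310.7607 360.6324  24.4003  34.7094  57.892 ] [ 1.1548 -3.8262  2.7549 -0.1993  0.2188 -1.108  -1.1681 -0.7871 -0.0178]
0 [-0.014   0.1083  0.0166] 72.6721685929864 [ 9.1117 -4.8103 -0.366  -2.8744  2.5216  3.7286  1.1082 -3.049 ]
0.03 [-0.0153  0.1104  0.0165] 41.11522188667447 [ 6.5113 -4.5866  0.6771 -1.9472  1.7599  2.4025  0.3868 -2.3511]
0.06 [-0.0171  0.1127  0.0165] 21.98503512718645 [ 4.0784 -4.2986  1.6342 -1.1333  1.0584  0.9556 -0.3052 -1.6665]
```

```bash
python3 - <<'E'
from h import *
np.set_printoptions(precision=1,suppress=True)
S=bot.calibration("side");P=np.array([.4409,-.2357,.2685]);A=Ro.from_euler("xyz",[3.14,.001,1.669]).as_matrix()
for nm,q in(("tilt.1",[-.02,.0996,.1163]),("tilt0",[-.014,0,.1083]),("nominal",[-.004,0,.104])):
    print(nm,[proj(S,P+A@np.array([q[0]+q[1]*(z+.019),0,z])) for z in(q[2],.08,.04,0)])
im=cv2.imread("pics/s6.png").astype(int);D=im[:,:,2]-im[:,:,0];g=im.mean(2).astype(int)
m=(D[330:390,225:275]>22);ys,xs=np.nonzero(m);print("amber bbox",(xs.min()+225)/3+270,(xs.max()+225)/3+270,(ys.min()+330)/3+90,(ys.max()+330)/3+90,"cen",(xs.mean()+225)/3+270,(ys.mean()+330)/3+90)
for v in(285,300,315,330,345): print(v/3+90,g[v,235:285:2])
E
```

```text
tilt.1 [array([351.4, 215.2]), array([353.4, 204.5]), array([355.7, 192.3]), array([358.1, 179.7])]
tilt0 [array([352.7, 211.6]), array([353.9, 203.8]), array([355.7, 192.4]), array([357.6, 180.4])]
nominal [array([351.5, 212.3]), array([352.5, 205.7]), array([354.3, 194.2]), array([356.1, 182.2])]
amber bbox 351.6666666666667 355.6666666666667 204.33333333333331 213.33333333333331 cen 353.6456790123457 208.6530864197531
185.0 [242 242 242 242 242 240 239 241 238 228 213 204 206 209 213 203 149 108
 104  99 115 143 157 189 226]
190.0 [242 242 243 242 242 242 241 240 227 210 204 206 210 210 205 203 211 227
 239 241 242 242 242 242 242]
195.0 [242 242 242 242 243 243 239 221 206 205 207 210 208 204 198 196 209 208
 194 187 184 189 207 230 242]
200.0 [242 242 242 242 243 234 219 207 205 209 211 210 197 157  95  47  22  12
  13  18  21  18  10  20  61]
205.0 [242 242 242 239 232 207 179 170 171 176 175 183 197 224 222 188 146 117
 118 125 173 231 244 244 242]
```

The wrist fit suggests the tube leans about 0.1 rad in the hand, in the tool xz plane. To check that independently, I'll back off and turn the hand 90° about its axis, then compare the tube tip in the side view.

```bash

python3 nudge.py '[[0.015,0,0,-0.03,0,0,0],[0.015,0,0,-0.05,0,0,-0.18],[0.015,0,0,-0.05,0,0,-0.36],[0.015,0,0,-0.05,0,0,-0.54],[0.015,0,0,-0.05,0,0,-0.72]]' | egrep 'pos|rot|clock|width'
python3 nudge.py '[[0.015,0,0,0,0,0,-0.18],[0.015,0,0,0,0,0,-0.36],[0.015,0,0,0,0,0,-0.54],[0.015,0,0,0,0,0,-0.72],[0.015,0,0,0,0,0,-0.85]]'
python3 nudge.py '[[0.015,0,0,0,0,0,0],[0.015,0,0,0,0,0,0]]' |egrep 'pos|rot'
python3 - <<'E'
from h import *
np.set_printoptions(precision=1,suppress=True,linewidth=220)
s=bot.observe();A=Ro.from_euler("xyz",s["tool_rot"]).as_matrix();P=s["position"];S=bot.calibration("side");T=bot.calibration("top")
for nm,q in(("tilt.1",[-.02,.0996,.1163]),("tilt0",[-.014,0,.1083]),("nominal",[-.004,0,.104])):
    for n,C in(("side",S),("top",T)): print(nm,n,[proj(C,P+A@np.array([q[0]+q[1]*(z+.019),0,z])) for z in(q[2],.08,.04,0)])
print(s["qpos"],A[:,0])
for n in("side","top","wrist"): cv2.imwrite(f"pics/{n}8.png",bot.grab_frame(n))
f=cv2.imread("pics/side8.png").astype(int);D=f[:,:,2]-f[:,:,0];g=f.mean(2).astype(int)
u,v=proj(S,P+A@np.array([-.01,0,.1])).astype(int)
ys,xs=np.nonzero(D[v-20:v+20,u-20:u+20]>22);print("amber",xs.min()+u-20,xs.max()+u-20,ys.min()+v-20,ys.max()+v-20,xs.mean()+u-20,ys.mean()+v-20,len(xs))
for r in range(v-22,v+10,3): print(r,u-14,g[r,u-14:u+22])
E
```

```text
clock: 15.52
position: [0.5619, -0.0009, 0.3257]
tool_rot: [2.733, 0.339, 2.224]
grip_width: 0.0189
clock: 16.15
position: [0.5619, -0.001, 0.3255]
tool_rot: [-3.139, 0.524, -3.138]
force: [-1.2, 0.9, 0.1]
grip_width: 0.0184
finger_force: 29.4
position: [0.5621, -0.0007, 0.325]
tool_rot: [3.139, 0.524, 3.135]
tilt.1 side [array([246.4, 213.2]), array([250.6, 205.2]), array([255.3, 195.9]), array([260.4, 186. ])]
tilt.1 top [array([241.9, 201.4]), array([241.2, 204.4]), array([240.5, 207.8]), array([239.7, 211.4])]
tilt0 side [array([245.5, 209.6]), array([249.5, 204.1]), array([255.4, 195.9]), array([261.6, 187.3])]
tilt0 top [array([241.6, 199.9]), array([241.2, 203.1]), array([240.5, 207.8]), array([239.8, 212.8])]
nominal side [array([248.8, 211.6]), array([252.2, 206.9]), array([258.2, 198.9]), array([264.5, 190.3])]
nominal top [array([241.7, 203.6]), array([241.3, 206.4]), array([240.7, 211.2]), array([240. , 216.3])]
[ 0.7  0.2 -0.9  2.1  0.5  0.5  1. ] [-0.9  0.  -0.5]
amber 227 257 191 213 250.34146341463412 206.4878048780488 41
187 233 [ 57  88 104 104 103 159 174 174 204 2
[... 947 characters left out ...]
170 174 169 198 214 186 165 168 180 185 193 201 177 162 170 169 160 162 167 171 165]
208 233 [242 242 242 242 239 169  95 105 156 170 168 164 165 162 160 161 162 166 174 149 140 143 148 148 147 146 159 156 163 171 164 167 176 178 176 176]
211 233 [242 242 242 242 239 167  92 101 145 169 175 171 164 171 200 184 196 163 123 116 112 112 149 187 184 179 177 177 169 170 164 164 163 163 165 164]
214 233 [242 242 242 243 239 175 101  93 131 156 165 165 165 159 162 161 165 176 171 178 176 191 177 171 177 177 173 163 159 163 161 165 176 179 180 178]
217 233 [242 243 242 242 242 239 170 102 128 165 176 178 178 176 176 174 172 175 175 178 177 177 176 178 176 179 177 171 173 182 178 175 178 179 180 180]
```

Turning the hand puts the tube's bottom close to the tool axis. For the direction, I'll fit the tube's two glass edges at sub-pixel level in both wrist images. Their vanishing point gives the axis direction directly.

```bash
python3 - <<'E'
from h import *
np.set_printoptions(precision=2,suppress=True,linewidth=200)
W=bot.calibration("wrist");f=210/np.tan(np.radians(W["vfov"]/2));K=np.array([[f,0,W["cx"]],[0,f,W["cy"]],[0,0,1]])
s=bot.observe();A=Ro.from_euler("xyz",s["tool_rot"]).as_matrix();C=Ro.from_euler("xyz",W["attitude"]).as_matrix()
M=A.T@C   # camera->tool
for im in("wrist7","wrist8"):
    g=cv2.imread(f"pics/{im}.png").astype(float).mean(2);L=[];R=[]
    for v in range(222,314):
        r=g[v];
        c=[u for u in range(255,276) if r[u]>195 and r[u+3]<172 and r[u]-r[u+3]>30]
        if c:
            u=c[-1];th=(r[u-1]+r[u+4])/2;k=next((j for j in range(u-1,u+5) if r[j]>=th>r[j+1]),None)
            if k is not None:L.append((k+(r[k]-th)/(r[k]-r[k+1]),v))
        c=[u for u in range(286,304) if r[u]<160 and r[u+3]-r[u]>20 and r[u+3]>172]
        if c:
            u=c[0];th=(r[u-1]+r[u+4])/2;k=next((j for j in range(u-1,u+5) if r[j]<=th<r[j+1]),None)
            if k is not None:R.append((k+(th-r[k])/(r[k+1]-r[k]),v))
    ls=[]
    for n,E in(("L",L),("R",R)):
        p=cv2.undistortPoints(np.array(E).reshape(-1,1,2),K,np.array(W["dist_coeffs"]))[:,0]
        vx,vy,x,y=cv2.fitLine(p.astype(np.float32),cv2.DIST_HUBER,0,1e-5,1e-5).ravel();ls.append(np.cross([x,y,1],[x+vx,y+vy,1]))
        e=np.abs((p-[x,y])@[-vy,vx])*f;print(im,n,len(E),"resid px",np.median(e),e.max(),"rows",E[0],E[-1])
    vp=np.cross(*ls);d=M@vp;d/=d[2];print("tube axis in tool frame (x/z,y/z)",d.round(4))
    pl=M@(ls[0]/np.linalg.norm(ls[0])),M@(ls[1]/np.linalg.norm(ls[1]));n1,n2=pl
    print("half angle between tangent planes deg",np.degrees(np.arccos(abs(n1@n2)))/2)
    for dia in(.016,.017,.018):
        ha=np.arccos(abs(n1@n2))/2;print("  dia",dia,"axis distance from eye",dia/2/np.sin(ha))
print("eye in tool frame",A.T@(W["eye"]-s["position"]))
E
```

```text
wrist7 L 84 resid px 0.0612826525034581 2.5153601074064205 rows (np.float64(267.9325396825397), 222) (np.float64(261.4918032786885), 313)
wrist7 R 85 resid px 0.12269259066274656 1.291708244892917 rows (np.float64(290.3723404255319), 222) (np.float64(297.4125), 313)
tube axis in tool frame (x/z,y/z) [ 0.07 -0.01  1.  ]
half angle between tangent planes deg 4.41033055072797
  dia 0.016 axis distance from eye 0.1040328359986746
  dia 0.017 axis distance from eye 0.11053488824859177
  dia 0.018 axis distance from eye 0.11703694049850892
wrist8 L 7 resid px 0.10728157421091654 0.3543194797644901 rows (np.float64(268.7325581395349), 222) (np.float64(267.74271844660194), 228)
wrist8 R 7 resid px 0.2751998427976829 0.6153587658542856 rows (np.float64(290.59090909090907), 222) (np.float64(291.53389830508473), 228)
tube axis in tool frame (x/z,y/z) [-0.13 -0.01  1.  ]
half angle between tangent planes deg 7.755659129152372
  dia 0.016 axis distance from eye 0.05928174334334828
  dia 0.017 axis distance from eye 0.06298685230230755
  dia 0.018 axis distance from eye 0.06669196126126681
eye in tool frame [ 0.08 -0.   -0.14]
```

Wrist image 7 gives a clean fit with over 80 points per edge. The tube leans 0.07 rad along tool x and about -0.01 along tool y. That agrees with the bottom sitting near x≈-2 mm, z≈103 mm in the tool frame. I'll now compute the corrected target, keeping the present hand turn so the wrist camera looks from the robot's side with both tips in view.

```bash
cat > tgt.py <<'E'
from h import *
V=np.array([.631,.0004,.2195]);u=np.array([.07,-.008,1.]);u/=np.linalg.norm(u)
B=np.array([-.002,-.001,.103]);smp=B-.05*u;want=np.array([.5,0,-3**.5/2])
def target(off=0.):
    s=bot.observe();R=Ro.from_euler("xyz",s["tool_rot"]);cur=R.apply(u)
    ax=np.cross(cur,want);Rn=Ro.from_rotvec(ax/np.linalg.norm(ax)*np.arccos(np.clip(cur@want,-1,1)))*R
    return delta(V-off*want-Rn.apply(smp),Rn),np.degrees(np.arccos(cur@want)),s["position"]+R.apply(smp)
if __name__=="__main__": print(target(.0),target(.03)[0])
E
python3 tgt.py
```

```text
((array([0.0022, 0.0011, 0.073 ]), array([-0.0081, -0.07  ,  0.    ])), np.float64(4.038470675945494), array([ 0.59346679, -0.00108601,  0.28148532])) (array([0.0022, 0.0011, 0.043 ]), array([-0.0081, -0.07  ,  0.    ]))
```

```bash

python3 nudge.py '[[0.015,0.001,0.001,0.015,-0.008,-0.07,0],[0.015,0.002,0.001,0.035,-0.008,-0.07,0],[0.015,0.002,0.001,0.055,-0.008,-0.07,0],[0.015,0.002,0.001,0.073,-0.008,-0.07,0],[0.015,0.002,0.001,0.073,-0.008,-0.07,0]]'
python3 - <<'E'
from tgt import *
np.set_printoptions(precision=3,suppress=True,linewidth=230)
print(target())
W=bot.calibration("wrist");S=bot.calibration("side");T=bot.calibration("top")
for n in("wrist","side","top"): cv2.imwrite(f"pics/{n}9.png",bot.grab_frame(n))
f=cv2.imread("pics/wrist9.png").astype(int);g=f.mean(2).astype(int)
for X in([.6285,-.0454,.2182],[.631,.0461,.2195]):
    p=proj(W,X);print("tip pred",p);u0,v0=p.astype(int);print(g[v0-14:v0+15:2,u0-16:u0+17:2])
s=bot.observe();R=Ro.from_euler("xyz",s["tool_rot"])
print("sample proj",proj(W,s["position"]+R.apply(smp)),"bottom",proj(W,s["position"]+R.apply(B)),"V",proj(W,V))
for v in range(190,262,6): print(v,g[v,250:316:2])
E
```

```text
clock: 17.18
position: [0.5968, 0.0011, 0.2594]
tool_rot: [3.131, 0.591, 3.138]
force: [-0.3, 0.5, -0.3]
grip_width: 0.0192
finger_force: 29.4
((array([-0.001, -0.001, -0.001]), array([ 0.001, -0.002, -0.   ])), np.float64(0.12640101332765347), array([0.631, 0.001, 0.218]))
tip pred [199.73  239.521]
[[219 219 219 219 219 219 218 219 219 219 219 219 219 219 219 219 219]
 [219 219 219 219 219 219 219 219 219 219 219 219 219 219 219 219 219]
 [218 219 219 219 220 219 219 219 219 219 219 219 219 219 219 219 219]
 [144 144 144 144 143 143 142 143 142 142 142 142 141 142 142 142 141]
 [111 111 135 135  95  78  76  77  76  77  77  77  78  78  79 121 121]
 [121 121 121 121 121 121 120 120 121 121 121 121 121 120 120 121 121]
 [121 122 121 121 121 121 120 121 120  51  21  17 121 121 121 120 121]
 [121 121 121 121 120 121 121 120  21  24  23  22  21 117 120 120 121]
 [121 121 121 121 121 121 121  60  24  26  25  26  22  20 121 120 121]
 [121 121 121 121 120 120 121  26  28  32  34  29  26  23 117 121 121]
 [120 121 121 120 119 121 120  31  31  33  35  32  30  24 121 121 122]
 [121 121 121 121
[... 2391 characters left out ...]
9 219 219]
232 [134 134 134 133 133 133 132 132 132  95 107 114 118 118 121 121 121 128 126 124 121 128 140 140 140 140 141 141 140 142 142 142 167]
238 [122 122 121 121 121 121 121 122 115  97 109 115 118 118 118 115  97  86  85  84  79  59 121 121 122 121 122 121 120 121 121 122 122]
244 [121 121 122 121 122 121 121 121 117  99 109 115 117 117 118 115 102  86  85  84  81  69  62 121 120 121 121 121 121 121 121 121 121]
250 [121 121 121 120 121 121 121 121  44 102 109 115 117 117 118 114 102  86  86  84  81  75  70 121 121 121 121 121 121 121 122 121 121]
256 [122 121 121 121 121 121 121 121  55 103 110 115 117 117 117 114 102  87  86  84  82  78  52 121 121 121 121 120 121 122 121 121 121]
```

The tips appear at (203.6,243.3) and (359.9,246.4), so their midpoint is column 281.7. The tube axis is at 280.3, about 0.8 mm off. I'll make one more independent check of lean and tip height with this view and the side camera.

```bash
python3 - <<'E'
from tgt import *
np.set_printoptions(precision=3,suppress=True,linewidth=230)
W=bot.calibration("wrist");S=bot.calibration("side");f=210/np.tan(np.radians(W["vfov"]/2));K=np.array([[f,0,W["cx"]],[0,f,W["cy"]],[0,0,1]])
s=bot.observe();A=Ro.from_euler("xyz",s["tool_rot"]).as_matrix();M=A.T@Ro.from_euler("xyz",W["attitude"]).as_matrix()
g=cv2.GaussianBlur(cv2.imread("pics/wrist9.png"),(1,5),0).astype(float).mean(2);ls=[]
G=np.abs(np.gradient(g,axis=1))
for nm,(a,b),(c0,c1) in(("L",(268.5,220),(262,312)),("R",(291,220),(298,312))):
    E=[]
    for v in range(212,312):
        x=a+(c0-a)*(v-220)/92;lo=int(x)-3;w=G[v,lo:lo+8].copy();k=w.argmax()
        if w[k]>7 and 0<k<7: E.append((lo+k+.5*(w[k-1]-w[k+1])/(w[k-1]-2*w[k]+w[k+1]-1e-9),v))
    p=cv2.undistortPoints(np.array(E).reshape(-1,1,2),K,np.array(W["dist_coeffs"]))[:,0]
    vx,vy,x,y=cv2.fitLine(p.astype(np.float32),cv2.DIST_HUBER,0,1e-5,1e-5).ravel();ls.append(np.cross([x,y,1],[x+vx,y+vy,1]))
    print(nm,len(E),"med resid",np.median(np.abs((p-[x,y])@[-vy,vx])*f),E[0],E[-1])
d=M@np.cross(*ls);print("axis in tool",d/d[2],"world up-axis",-(A@d/np.linalg.norm(d)*np.sign(d[2])))
im=cv2.imread("pics/side9.png").astype(int);D=im[:,:,2]-im[:,:,0]
b=proj(S,V+.05*want);print("side: bottom wanted",b,"V",proj(S,V),"tip mid obs (245.1,215.7)")
u,v=b.astype(int);print(D[v-10:v+6,u-6:u+14])
E
```

```text
L 90 med resid 0.5376288185885871 (np.float64(267.5450160771792), 212) (np.float64(259.68947368423017), 305)
R 100 med resid 0.6710180979796343 (np.float64(289.3465909090791), 212) (np.float64(297.4374999999453), 311)
axis in tool [ 0.481 -0.017  1.   ] world up-axis [-0.145  0.007  0.989]
side: bottom wanted [238.248 223.96 ] V [244.745 215.081] tip mid obs (245.1,215.7)
[[  0   0   0   0   0   1   2   2   2   2   0   0   0  -2  -4  -4  -4  -4  -4  -4]
 [  0   0   0   1   1   1   5   3   1   0   0  -1  -2  -3  -3  -4  -4  -4  -5  -3]
 [  0   1   0   1   0   1   2   2   1   2  -1  -2  -5  -4  -4  -3  -4  -4  -6  -2]
 [  1   0   1   1   0   0   1   2   0   0  -1  -2  -3  -5  -4  -5  -5  -5  -1   1]
 [  0   0   0   0   0   0   2   3   3   0  -1  -1  -3  -5  -5  -6  -5  -3   0   1]
 [  1   0   1   1   1   0   1   4   2   4   9  14   7  -2  -5  -5  -4   0   1   0]
 [  1   0   1   1   0   0   0   3   2  15  30  39  32  15  -1  -2  -1   1   1   1]
 [  0   1   1   0   0   1   0   1   5  25  45  54  51  34   6  -1   1   0   1   2]
 [ -1   0   1   1   0   1   1   4  17  34  51  53  54  36   8   0   1   1   0   1]
 [ -8  -2   0   0   1   0   2  15  28  36  43  44  37  18   5   0   2   1  -1   1]
 [-11  -4  -1   1   1   1   9  25  33  33  34  29  16   5   2   1   0   0   0   1]
 [ -4  -4   0   0   1   0  11  26  33  32  28  18   5   2   1   1   0   0   0   1]
 [  1   0   0   1   0   1   7  21  29  29  17   6   1   1   1   1   0   0   0   1]
 [  0   1   1   1   1   1   4   9  15  13   5   1   0   1   0   1   0   1   0   1]
 [  0   1   1   1   0   1   1   2   2   3   1   1   1   0   0   0   0   1   1   0]
 [  1   1   0   0   1   1   1   1   1   0   0   0   1   0   0   1   0   1   1   1]]
```

The rounded bottom explains the tip offset, so after correction the side view agrees within about 2 mm. Last check before handing in: the carrier and its surroundings are unchanged, and the arm is steady.

```bash
python3 nudge.py '[[0.015,0,0,0,0,0,0],[0.015,0,0,0,0,0,0],[0.015,0,0,0,0,0,0],[0.015,0,0,0,0,0,0]]'
python3 - <<'E'
from tgt import *
S=bot.calibration("side");f=bot.grab_frame("side");g=f.astype(int).mean(2)
print("knob expected",proj(S,[.4437,-.2912,.182]))
m=(g[185:210,345:375]<60);ys,xs=np.nonzero(m);print("dark ball centroid",xs.mean()+345,ys.mean()+185,len(xs))
s6=cv2.resize(cv2.imread("pics/s6.png"),(160,200),interpolation=cv2.INTER_AREA).astype(int);n=f[90:290,270:430].astype(int)
d=np.abs(s6-n).max(2);print("changed px carrier area (rows>=205)",(d[115:]>60).sum(),"; wrist target",target()[0])
a=cv2.imread("pics/side0.png").astype(int)[140:205,170:240];print("camera head change",(np.abs(a-f[140:205,170:240].astype(int)).max(2)>50).sum())
E
```

```text
clock: 17.82
position: [0.597, 0.0005, 0.2604]
tool_rot: [3.132, 0.593, 3.138]
force: [-0.7, 0.7, 0.4]
grip_width: 0.0188
finger_force: 29.4
knob expected [360.08677329 198.30671483]
dark ball centroid 360.8857142857143 198.8857142857143 35
changed px carrier area (rows>=205) 40 ; wrist target (array([ 0.0001,  0.0001, -0.0002]), array([ 0.0001, -0.0002, -0.    ]))
camera head change 0
```

```bash
python3 -c "
from workcell import bot
print(bot.job_done())"
```

```text
the job is handed in; nothing more can be done
None
```

The job is handed in at about 18 s: the carrier is in its station with both short tubes, and the tall tube is held at the view point, cap up and leaned back. By my measurements it is within about 2 mm; its angle in the hand comes from a single wrist-image fit that a second view could not confirm.

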